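# Set the inspection camera, show it all plugged sides of the valve blocks, put all away

### The arm

A 6-joint arm with a two-finger parallel gripper is mounted at the origin on a cart in front of the work surface, level with it; the furniture and walls round the work are solid. World frame = base frame: x ahead of the robot, y to its left, z up, the work surface at z = 0. Lengths are in m, angles in rad, forces in N, time in s.
With the tool pointing down it reaches from about 0.35 to 0.975 m from the base axis. Payload 4.9 kg.
Tool frame: the origin (TCP) lies midway between the tips of the shut fingers; the grasp point (between the pads) lies behind it (manip.tcp_to_grasp is the z of the grasp point in the tool frame, in m); z points along the fingers, y is the direction in which the jaws open and shut (so a half turn about z gives the same grasp; the last joint's range is limited). The gripper opens to 85 mm and grips with 20 to 120 N. Pads are 22 mm wide; open, the fingers measure 114 mm over their backs; the gripper's body (76 mm by 85 mm) begins 54 mm behind the grasp point. The pads swing forward as they close: fully open they stand 13 mm farther back than shut.
Start: joints at [-1.422, 0.053, 1.613, -0, 1.476, -0.119], TCP at [0.165, -0.603, 0.231] pointing down, gripper open.
Joint ranges: [-3.01, 3.01], [-1.01, 2.22], [0.06, 2.58], [-1.02, 4.17], [0.09, 2.62], [-3.14, 3.14]. Speed limits (rad/s): [2.57, 2.57, 3.14, 3.14, 3.14, 3.14].

### API

Orientations are given as a unit quaternion [w, x, y, z].
In Python, from plant import status, vision, order, regions_of, manip gives the robot as it stands. The module is installed in compiled form; this text tells all that it offers.
- The arm moves only by the shell command python3 -m crank 'ROWS'. ROWS is JSON, one flat list of numbers, 5 for each row, row after row: the shift along the tool's x, y, z in mm, then the turn about the tool's z in degrees, then the opening in per cent of the stroke, from 0 (shut) to 100 (fully open). In form: [tx, ty, tz, yaw, fingers, tx, ty, tz, yaw, fingers, ...]. A call has exactly 10 rows; each row is the pose to reach, as a shift and turn from the pose commanded when the call began, along the tool's axes at that moment; what a row does not reach only later rows make up. A row lasts 1/10 s, in which the tool goes at most 50 mm and 8.59 degrees, less where a joint would pass 70% of its speed; a pose out of reach is approached as far as the arm can. A call with a gripper value outside its range is refused whole. The fingers move at their own pace and stop on an object; the grip force is fixed at half the most. Time passes only in rows, so rows that repeat a pose let the fingers close, or fill a call up. It gives the time, the measured TCP pose, the force and the opening at its end, in the units of the state.
- status.state(): the state, without advancing time (a new reading comes with each control period).
- vision.grab_frame(name): name is "scene" or "top" or "wrist"; returns (picture, depth): 384x512x3 uint8, red, green, blue; 384x512 float32, m along the optical axis (not along the pixel's ray), 0 where there is no reading.
- vision.get_calibration(name): a dict with "camera_matrix" (3x3 intrinsics, pixels), "R" (3x3) and "t" (3): a world point X has camera coordinates R X + t. Camera axes: x right, y down, z forward; pixel columns grow to the right and rows downward; lengths in m; the calibration is good to about 2 mm. A picture is of the moment at which its call begins: read the wrist's pose just before it. get_calibration takes no time and is no camera call; for the wrist camera it gives the pose at the moment of the call.
- order.job_done(): hands the job in, once; it reports no verdict.
Trained networks look in the newest picture that a camera, given by its name, has taken for a name from the list of things; names that differ only in an ending like _2 or _b are one class to them, and where a whole thing is asked for, a point or a joint stands for the part that bears it (a point fixed in the world has none). Each returns a list of dicts, best first, with "confidence" (0 to 1); they miss things now and then, are a little off and sometimes report something else, mostly with a low value. They report only what shows in the picture. A call takes as long as a camera call.
- regions_of(camera, name): "region" (384x512 bool, what is visible of it) and "extent" ([centre column, centre row, width, height] in pixels, round what is visible of it).
The state is a dict: "time": time; "joint_pos": joint angles; "joint_vel": joint speeds; "joint_efforts": joint torques, N m; "tool_pos": TCP position; "tool_rot": TCP orientation; "contact_force": force on the tool from outside, world axes, zero at the start; "ft_torque": the same for the moment, N m; "gripper_width": opening from 0.0 (shut) to 1.0 (fully open).
Only numpy, scipy, OpenCV 4.12 (cv2) and the standard library are available. Lean on these libraries where they do the work, as an engineer would, in place of code of your own. Each camera call takes 0.05 s, during which the arm holds its last target. There are 200 camera calls.

### The job

Loosen the red clamp knob, slide the inspection camera along its rail until the white pointer stands at the red line, and tighten the knob fully again. Then take the valve blocks that are there one at a time, the yellow one first, then blue, then green (one of them may be missing), and holding each upright turn it so that its sides with one, two and three brass plugs face the lens in that order, each held still for a good second, square to the lens, centred on it and 30 mm in front of the glass, without knocking the camera. Stand every valve block you have shown upright in the plywood tray at the right, and when all are done, free the camera again, push it back to the left end of its rail and tighten the knob fully; leave the other things on the bench where they are.

Things in the scene. Friction and masses are not known exactly. Their poses are not given: they have to be found in the camera images.
- camera: inspection camera on a grey carriage (72 x 108 mm, top 42 mm above the crate) that slides along its own y on the rail between end stops; needs 2 to 6 N loose, held fast when clamped (gives way over some 12 N). Black camera box 44 x 40 x 44 mm stands 32 mm right of its middle, top 108 mm above the crate. Origin: under the carriage's middle, at crate level; x away from the robot, y left along the rail, z up
- red_line (a point): red line across the front edge of the camera rail's dark base plate (96 x 232 x 10 mm, with an aluminium rail on it, fixed on top of the low wooden crate at the back left, whose top is 82 mm above the bench): the working position of the camera
- pointer (a point): foot of the white pointer strip at the middle of the carriage's front; to be brought level with the red line. At the left end stop it stands 89 mm left of the line
- clamp_knob (a joint): turn of the red clamp knob, rad: 0 fully loose, 1.3 fully tight (both are end stops); it is turned clockwise seen from above to tighten. Below 0.3 the carriage is free (it starts half tight). Hold it while turning, for it drags on the rail; needs up to 0.5 N m, stays where it is left; tight means above 1.05
- clamp_grip (a point): grip point of the red knob, on its vertical axis, 34 mm left of and 27 mm behind the carriage's middle, 81 mm above the crate: an upright bar 42 mm long (along this point's x), 14 mm thick (y), 34 mm high, top 13 mm above this point. Halfway through its turn the bar lies along the rail. It can stay held while the carriage is slid. The camera begins 46 mm right of the axis and rises 27 mm above this point
- lens (a point): centre of the camera's lens glass, 86 mm above the crate; the lens looks along this point's own -x, towards the robot
- view_point (a point): the point 30 mm in front of the lens glass, on the lens axis, where the middle of a side is to be shown
- valve_yellow: yellow valve block: casting 46 x 46 mm, on a heavy round foot 62 mm across and 8 mm thick, with a square steel neck 18 x 18 mm from 62 to 97 mm above the underside (grip it there, on any two opposite faces), 0.25 to 0.5 kg. Origin: centre of the underside, z up. Looking down: side with one brass plug at its own +x, two plugs at +y, three plugs at -x, plain side at -y. May be absent
- yellow_side1 (a point): middle of the yellow valve block's side with one plug, 24 mm along +x of its axis, 32 mm above its underside
- yellow_side2 (a point): middle of the yellow valve block's side with two plugs, 24 mm along +y of its axis, 32 mm above its underside
- yellow_side3 (a point): middle of the yellow valve block's side with three plugs, 24 mm along -x of its axis, 32 mm above its underside
- valve_blue: blue valve block: casting 46 x 46 mm, on a heavy round foot 62 mm across and 8 mm thick, with a square steel neck 18 x 18 mm from 62 to 97 mm above the underside (grip it there, on any two opposite faces), 0.25 to 0.5 kg. Origin: centre of the underside, z up. Looking down: side with one brass plug at its own +x, two plugs at +y, three plugs at -x, plain side at -y. May be absent
- blue_side1 (a point): middle of the blue valve block's side with one plug, 24 mm along +x of its axis, 32 mm above its underside
- blue_side2 (a point): middle of the blue valve block's side with two plugs, 24 mm along +y of its axis, 32 mm above its underside
- blue_side3 (a point): middle of the blue valve block's side with three plugs, 24 mm along -x of its axis, 32 mm above its underside
- valve_green: green valve block: casting 46 x 46 mm, on a heavy round foot 62 mm across and 8 mm thick, with a square steel neck 18 x 18 mm from 62 to 97 mm above the underside (grip it there, on any two opposite faces), 0.25 to 0.5 kg. Origin: centre of the underside, z up. Looking down: side with one brass plug at its own +x, two plugs at +y, three plugs at -x, plain side at -y. May be absent
- green_side1 (a point): middle of the green valve block's side with one plug, 24 mm along +x of its axis, 32 mm above its underside
- green_side2 (a point): middle of the green valve block's side with two plugs, 24 mm along +y of its axis, 32 mm above its underside
- green_side3 (a point): middle of the green valve block's side with three plugs, 24 mm along -x of its axis, 32 mm above its underside
- ply_tray: fixed open plywood tray on four legs at the right, between the vise and the yellow case: 156 (x) x 172 (y) mm inside, floor 130 mm above the bench, walls 8 mm thick and 45 mm high above the floor. Origin: under its centre, on the bench
- screw_tin: green tin with a white lid, 68 mm across, 44 mm high; bystander on the bench left of the vise. Origin: centre of the underside
- black_tape: roll of black tape lying flat, 60 mm across, 19 mm high; bystander at the front of the bench. Origin: centre of the underside
- tape_measure: yellow tape measure, 39 x 90 x 64 mm; bystander at the back of the crate. Origin: centre of the underside
- masking_tape: roll of tan tape lying flat, 92 mm across, 25 mm high; bystander at the back of the crate. Origin: centre of the underside

How it is judged:
By the outcome, as a careful person would: the job done as asked, in the order asked, and still so for the second after the job is handed in, with the robot touching nothing.
Of valve_yellow, valve_blue, valve_green only 2 to 3 are there at a start; the rules pass over those that are not, and their reading is None.
At some moment in a run one of valve_yellow, valve_blue, valve_green may be knocked a few centimetres aside while the robot is not near it.
It also fails if it takes over 210 s, if anything falls off the work surface, if the arm or the gripper's body presses on something with over 40 N, if the wrist force passes 120 N, or if a joint passes its speed limit or range.

## Working session

There is one attempt and no reset: what is moved stays moved. The work goes in short steps, Python scripts to look and compute and a shell command to move; the robot and the scene stay as the last step left them, time stands still between calls to the robot, and variables do not carry over. Pictures are saved under pics/ and viewed, on a budget of 14 in all, crops included, one or two more only if the job needs it, and the job is handed in when it is done.

```bash
mkdir -p pics; cat > h.py <<'E'
import numpy as np, cv2
from plant import status, vision, order, regions_of, manip
from scipy.spatial.transform import Rotation as R
def cloud(name,depth,cal=None):
    c=cal or vision.get_calibration(name); K=np.array(c["camera_matrix"]);Rm=np.array(c["R"]);t=np.array(c["t"])
    v,u=np.mgrid[0:depth.shape[0],0:depth.shape[1]]
    P=np.stack([(u-K[0,2])/K[0,0]*depth,(v-K[1,2])/K[1,1]*depth,depth],-1)
    W=(P-t)@Rm
    W[depth<=0]=np.nan
    return W
def save(p,img,s=1.5): cv2.imwrite('pics/'+p,cv2.cvtColor(cv2.resize(img,None,fx=s,fy=s),cv2.COLOR_RGB2BGR))
def tool():
    s=status.state(); q=s["tool_rot"]; return np.array(s["tool_pos"]),R.from_quat([q[1],q[2],q[3],q[0]]).as_matrix(),s
E
python3 - <<'E'
from h import *
p,r,s=tool(); print(s["time"],p,r.round(3),s["gripper_width"],manip.tcp_to_grasp)
W={}
for n in ("scene","top"):
    im,d=vision.grab_frame(n); save(n+'0.png',im); W[n]=cloud(n,d)
    c=vision.get_calibration(n);print(n,-np.array(c["R"]).T@np.array(c["t"]))
    np.savez(n+'0.npz',im=im,d=d,W=W[n])
    for k in ("camera","clamp_knob","valve_yellow","valve_blue","valve_green","ply_tray","lens"):
        for x in regions_of(n,k)[:1]:
            w=W[n][x["region"]]; w=w[~np.isnan(w[:,0])]
            print(n,k,round(x["confidence"],2),np.round(x["extent"]),np.median(w,0).round(3),np.percentile(w,2,0).round(3),np.percentile(w,98,0).round(3))
E
```

```text
0.0 [ 0.16527931 -0.60208801  0.23002603] [[ 0.964  0.265 -0.   ]
 [ 0.265 -0.964  0.002]
 [ 0.    -0.002 -1.   ]] 1.005600846991405 -0.0187
scene [0.13962021 0.91604528 1.07427269]
scene camera 0.62 [209. 248.  42.  56.] [0.572 0.288 0.127] [0.534 0.248 0.097] [0.614 0.351 0.192]
scene clamp_knob 0.58 [195. 250.  10.  15.] [0.593 0.336 0.162] [0.582 0.312 0.136] [0.609 0.353 0.178]
scene valve_blue 0.95 [257. 295.  24.  33.] [0.424 0.344 0.057] [ 0.402  0.308 -0.   ] [0.454 0.361 0.098]
scene valve_green 0.66 [283. 253.  19.  24.] [0.409 0.177 0.053] [0.388 0.151 0.003] [0.44  0.192 0.098]
scene ply_tray 0.88 [326. 152.  61.  77.] [ 0.427 -0.279  0.136] [ 0.342 -0.368  0.048] [ 0.508 -0.181  0.177]
scene lens 0.77 [210. 248.  45.  51.] [0.571 0.29  0.126] [0.534 0.247 0.093] [0.613 0.351 0.192]
top [0.43311941 0.03812414 1.59687026]
top camera 0.7 [174. 181.  34.  27.] [0.58  0.297 0.129] [0.539 0.246 0.111] [0.617 0.353 0.193]
top clamp_knob 0.59 [192. 232.  18.  15.] [0.419 0.248 0.061] [0.392 0.226 0.002] [0.447 0.28  0.099]
top valve_yellow 0.72 [192. 227.  14.  19.] [0.419 0.248 0.061] [0.392 0.226 0.001] [0.447 0.281 0.099]
top valve_blue 0.72 [168. 228.  21.  15.] [0.432 0.325 0.061] [0.404 0.307 0.003] [0.459 0.351 0.1  ]
top valve_green 0.63 [216. 230.  19.  10.] [0.416 0.161 0.061] [0.393 0.138 0.006] [0.44  0.188 0.1  ]
top ply_tray 0.62 [350. 229.  68.  52.] [ 0.43  -0.277  0.131] [ 0.347 -0.364  0.121] [ 0.513 -0.18   0.178]
top lens 0.97 [174. 179.  37.  28.] [0.578 0.297 0.137] [0.54  0.247 0.117] [0.616 0.346 0.193]
```

View pics/top0.png

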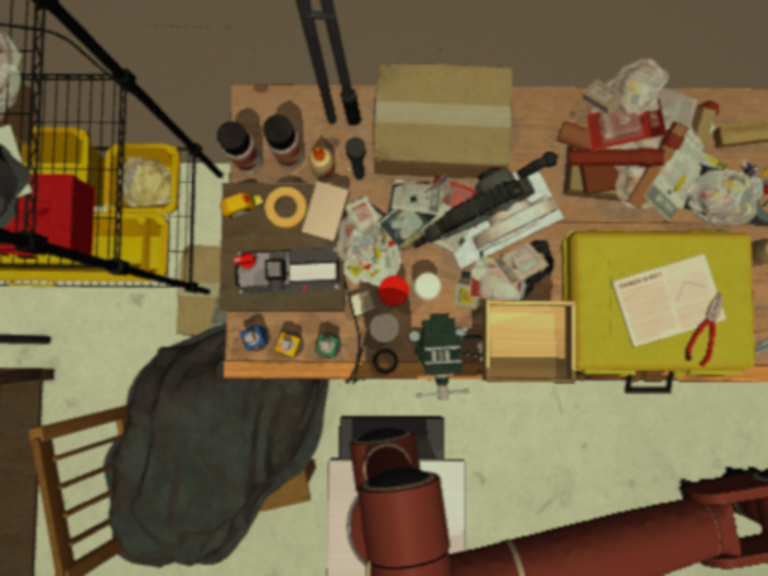

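View pics/scene0.png

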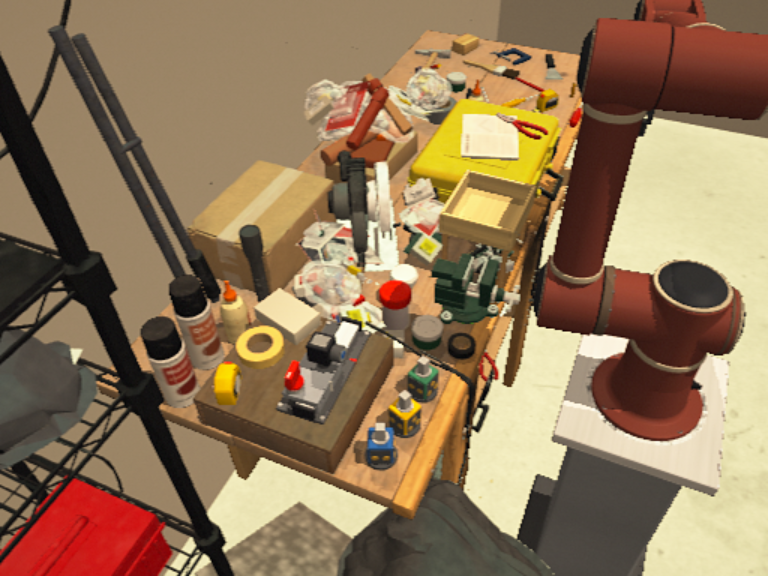

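```bash
cat >> h.py <<'E'
def delta(target,ang=None,grasp=False,dn=''):
    """target world TCP (or grasp point), ang = desired world angle (deg) of tool x; prints the row numbers"""
    p,r,s=tool(); t=np.array(target,float)
    if grasp: t=t+r[:,2]*(-manip.tcp_to_grasp)
    d=r.T@(t-p)*1000
    cur=np.degrees(np.arctan2(r[1,0],r[0,0])); y=0 if ang is None else (cur-ang+180)%360-180
    print(dn,'row',d.round(1),'yaw',round(y,1),'cur ang',round(cur,1),'j6',round(s["joint_pos"][5],2))
E
python3 -m crank '[150,-90,-220,0,100, 293,-181,-220,0,100, 293,-181,-220,0,100, 293,-181,-220,0,100, 293,-181,-220,0,100, 293,-181,-220,0,100, 293,-181,-220,0,100, 293,-181,-220,0,100, 293,-181,-220,0,100, 293,-181,-220,0,100]'
python3 -c "
from h import *
delta((0.5,0.27,0.42),0)"
```

```text
time: 1.8
tool_pos: [0.401, -0.3499, 0.453]
tool_rot: [0.001, 0.991, 0.135, 0.001]
contact_force: [0.1, -0.3, -0.1]
gripper_width: 0.998
 row [ 261.1 -571.    31.6] yaw 15.5 cur ang 15.5 j6 0.44
```

```bash

python3 -m crank '[20,-50,0,2,100, 261,-571,32,15.5,100, 261,-571,32,15.5,100, 261,-571,32,15.5,100, 261,-571,32,15.5,100, 261,-571,32,15.5,100, 261,-571,32,15.5,100, 261,-571,32,15.5,100, 261,-571,32,15.5,100, 261,-571,32,15.5,100]'
python3 -m crank '[0,0,0,0,100,0,0,0,0,100,0,0,0,0,100,0,0,0,0,100,0,0,0,0,100,0,0,0,0,100,0,0,0,0,100,0,0,0,0,100,0,0,0,0,100,0,0,0,0,100]'
python3 -c "
from h import *
delta((0.5,0.27,0.42),0)
im,d=vision.grab_frame('wrist'); c=vision.get_calibration('wrist'); save('w1.png',im)
print(-np.array(c['R']).T@np.array(c['t']), np.array(c['R']).round(2), c['camera_matrix'])
np.savez('w1.npz',im=im,d=d,W=cloud('wrist',d,c))
"
```

```text
time: 2.8
tool_pos: [0.4791, 0.1394, 0.4245]
tool_rot: [0.001, 1.0, -0.002, -0.001]
contact_force: [0.7, 0.2, 0.1]
gripper_width: 1.001
time: 3.8
tool_pos: [0.479, 0.1391, 0.4266]
tool_rot: [0.0, 1.0, -0.001, 0.0]
contact_force: [-0.6, 0.4, 0.2]
gripper_width: 0.997
 row [  20.6 -131.     6.6] yaw -0.2 cur ang -0.2 j6 1.71
[0.56326149 0.13921516 0.56930833] [[-0.   -1.    0.  ]
 [-0.95  0.    0.32]
 [-0.32  0.   -0.95]] [[294.53562111   0.         261.13034865]
 [  0.         294.53562111 191.41937459]
 [  0.           0.           1.        ]]
```

View pics/w1.png

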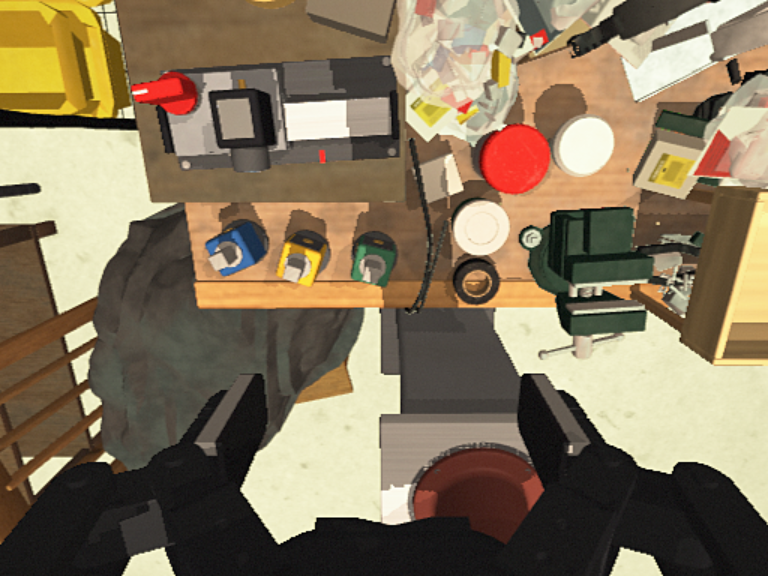

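```bash
cat >> h.py <<'E'
def rect(P):
    (c,(w,h),a)=cv2.minAreaRect((P[:,:2]*1000).astype(np.float32)); return np.round([*c,w,h,a],1)
def sel(W,x0,x1,y0,y1,z0,z1,mask=None):
    m=(W[...,0]>x0)&(W[...,0]<x1)&(W[...,1]>y0)&(W[...,1]<y1)&(W[...,2]>z0)&(W[...,2]<z1)
    if mask is not None: m&=mask
    m=cv2.morphologyEx(m.astype(np.uint8),cv2.MORPH_OPEN,np.ones((2,2),np.uint8))>0
    return W[m]
def red(im):
    h=cv2.cvtColor(im,cv2.COLOR_RGB2HSV); return ((h[...,0]<8)|(h[...,0]>172))&(h[...,1]>150)&(h[...,2]>90)
E
python3 - <<'E'
from h import *
f=np.load('w1.npz'); W=f['W'];im=f['im']; rd=red(im)
c=sel(W,.45,.7,.15,.45,.185,.2); print('camtop',len(c),rect(c),np.median(c[:,2]))
k=sel(W,.5,.7,.25,.45,.1,.22,rd); print('knob all',len(k),rect(k),np.percentile(k[:,2],[5,50,95]))
k=sel(W,.5,.7,.25,.45,.168,.185,rd); print('knob top',len(k),rect(k),np.median(k[:,2]))
l=W[rd&(W[...,0]>.48)&(W[...,0]<.58)&(W[...,1]>.1)&(W[...,1]<.3)&(W[...,2]<.11)]; print('line',len(l),l.mean(0),l.min(0),l.max(0))
ct=sel(W,.5,.68,.1,.45,.120,.13); print('carriage top',len(ct),rect(ct))
b=sel(W,.5,.68,.05,.45,.086,.13); print('base',len(b),rect(b))
for n,y0,y1 in(('b',.29,.37),('y',.21,.29),('g',.12,.2)):
    t=sel(W,.37,.48,y0,y1,.088,.105); q=sel(W,.37,.48,y0,y1,.055,.105)
    print(n,'neck',len(t),rect(t),np.median(t[:,2]).round(4),'cast',rect(q), 'all', rect(sel(W,.37,.48,y0,y1,.015,.105)))
for n in ('ply_tray',):
    f2=np.load('top0.npz'); P=sel(f2['W'],.3,.55,-.42,-.13,.165,.185); print('tray',rect(P))
d=f['d']; hsv=cv2.cvtColor(im,cv2.COLOR_RGB2HSV)
big=cv2.resize(im[20:200,80:290],None,fx=3.8,fy=3.2,interpolation=cv2.INTER_CUBIC); save('w1c.png',big,1)
E
```

```text
camtop 1283 [562.  268.1  39.6  64.1  44.4] nan
knob all 817 [593.4 351.8  33.5  85.8  16.4] [0.13705152 0.16619268 0.17635352]
knob top 422 [596.8 353.5  13.2  87.5   7.9] 0.1751116088191797
line 33 [0.54427016 0.21182289 0.09171752] [0.5380393  0.20902635 0.08241569] [0.55049886 0.21576849 0.09335455]
carriage top 2182 [572.5 226.   80.3 260.2  29.5]
base 9743 [611.1 223.5 106.9 328.8  12.1]
b neck 133 [413.  345.   14.1  70.1  47.4] nan cast [414.  333.4  39.6  85.   53.8] all [416.5 339.1  47.2  84.9  39.9]
y neck 125 [400.9 260.3  19.1  60.4  58. ] 0.0966 cast [408.5 257.7  45.8  72.8  65.2] all [408.9 257.6  45.8  75.3  65.4]
g neck 117 [410.8 160.9  18.3  31.4  79.7] 0.0968 cast [404.4 162.1  48.7  65.6  71.7] all [406.4 160.9  51.4  68.4  75.6]
tray [ 334.9 -383.5  508.1  183.9   59.9]
```

View pics/w1c.png

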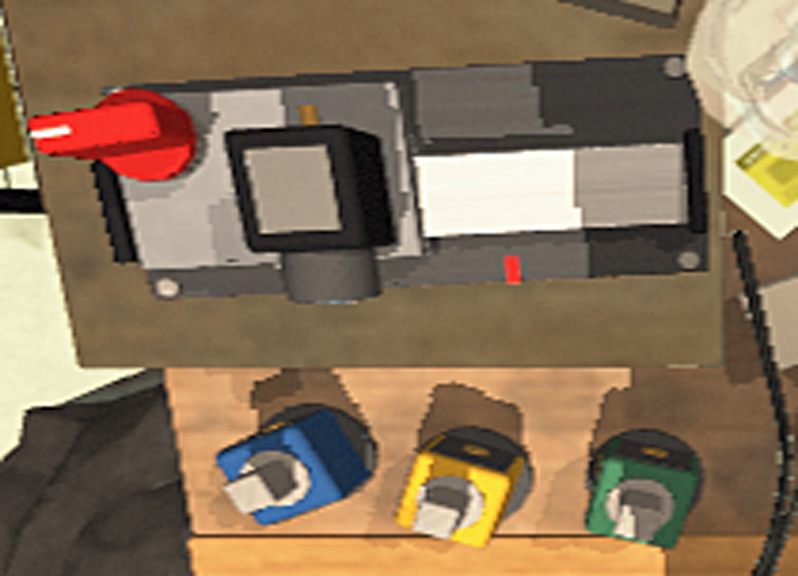

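```bash
cat >> h.py <<'E'
def top(W,x0,x1,y0,y1,z0,z1,mask=None,pad=1):
    """points of a flat top: eroded mask; returns rect grown back by one pixel, angle mod 90, mean"""
    m=(W[...,0]>x0)&(W[...,0]<x1)&(W[...,1]>y0)&(W[...,1]<y1)&(W[...,2]>z0)&(W[...,2]<z1)
    if mask is not None: m&=mask
    m=cv2.erode(m.astype(np.uint8),np.ones((3,3),np.uint8))
    n,lab,st,_=cv2.connectedComponentsWithStats(m)
    if n<2: return None
    m=lab==1+np.argmax(st[1:,4]); P=W[m]; return P,len(P),rect(P),P.mean(0).round(4)
E
python3 - <<'E'
from h import *
f=np.load('w1.npz'); W=f['W'];im=f['im']; rd=red(im)
def pr(n,r): print(n,None if r is None else r[1:])
pr('cam',top(W,.5,.7,.2,.4,.185,.195))
pr('knob',top(W,.5,.7,.25,.45,.170,.18,rd))
pr('carr',top(W,.5,.7,.2,.4,.119,.129))
pr('plate',top(W,.5,.7,.05,.45,.087,.097))
for n,y0,y1 in(('b',.29,.37),('y',.21,.29),('g',.12,.2)):
    pr(n+' neck',top(W,.37,.48,y0,y1,.092,.1)); pr(n+' cast',top(W,.37,.48,y0,y1,.057,.067)); pr(n+' foot',top(W,.37,.48,y0,y1,.004,.012))
W2=np.load('top0.npz')['W']; pr('tray floor',top(W2,.3,.55,-.42,-.13,.125,.135)); 
s=np.load('scene0.npz')['W']; pr('tray floor s',top(s,.3,.55,-.42,-.13,.125,.135))
E
```

```text
cam (1108, array([577.5, 263.5,  41.4,  37.5,   3.5]), array([0.5777, 0.263 , 0.1904]))
knob (284, array([600.4, 330. ,  11.7,  38.8,   9.6]), array([0.6006, 0.3274, 0.1754]))
carr (1471, array([584.7, 295.4,  68.9, 105.1,   3.2]), array([0.586 , 0.2993, 0.1237]))
plate (1776, array([617.1, 194.1,  34.7, 115.8,   3.2]), array([0.6177, 0.1926, 0.0918]))
b neck (65, array([433.9, 330.7,  13.6,  14. ,  17.8]), array([0.4342, 0.3301, 0.0969]))
b cast (299, array([433.9, 330.2,  41.8,  41. ,  23.3]), array([0.4374, 0.3265, 0.0626]))
b foot (31, array([442.8, 306.7,  28.1,   5.5,  20.4]), array([0.4429, 0.3073, 0.0082]))
y neck (70, array([419.9, 250.6,  13.9,  14.5,  72.5]), array([0.42  , 0.2508, 0.0973]))
y cast (272, array([420.3, 250.6,  41. ,  40. ,  70. ]), array([0.425 , 0.2471, 0.0624]))
y foot (22, array([444.3, 241.4,  24. ,   4.3,  68.6]), array([0.444 , 0.2419, 0.0082]))
g neck (65, array([418.6, 162.1,  13.7,  13.9,  73.2]), array([0.4184, 0.1621, 0.0973]))
g cast (309, array([418.6, 162.1,  41.3,  41.4,  74.1]), array([0.4227, 0.1615, 0.0626]))
g foot (18, array([443.2, 155.6,  22. ,   3.3,  74.7]), array([0.443 , 0.1559, 0.0079]))
tray floor (533, array([ 441.8, -284.1,  151.1,  137.2,   80.7]), array([ 0.4488, -0.2977,  0.1299]))
tray floor s (580, array([ 4.331e+02, -3.071e+02,  1.371e+02,  1.185e+02,  1.000e-01]), array([ 0.4318, -0.306 ,  0.1304]))
```

```bash

python3 -m crank '[122,-191,80,-99.8,45,122,-191,80,-99.8,45,122,-191,80,-99.8,45,122,-191,80,-99.8,45,122,-191,80,-99.8,45,122,-191,80,-99.8,45,122,-191,80,-99.8,45,122,-191,80,-99.8,45,122,-191,80,-99.8,45,122,-191,80,-99.8,45]'
python3 -m crank '[0,0,10,-10,45,0,0,57,-13.9,45,0,0,57,-13.9,45,0,0,57,-13.9,45,0,0,57,-13.9,45,0,0,57,-13.9,45,0,0,57,-13.9,45,0,0,57,-13.9,45,0,0,57,-13.9,45,0,0,57,-13.9,45]'
python3 - <<'E'
from h import *
p,r,s=tool(); print(p,s['joint_pos'])
im,d=vision.grab_frame('wrist'); c=vision.get_calibration('wrist'); W=cloud('wrist',d,c)
np.savez('w2.npz',im=im,d=d,W=W); rd=red(im)
def pr(n,r): print(n,None if r is None else r[1:])
pr('cam',top(W,.5,.7,.2,.4,.185,.195))
pr('knob',top(W,.5,.7,.25,.45,.170,.18,rd))
pr('carr',top(W,.5,.7,.2,.4,.119,.129))
delta((.601,.330,.163),99.6,True)
sc=np.load('scene0.npz')['im'][225:325,190:310]
a=cv2.resize(im,(512,384)); b=cv2.resize(sc,(461,384),interpolation=cv2.INTER_CUBIC)
save('w2.png',np.vstack([cv2.resize(a,(560,420))[:300],cv2.resize(b,(560,466))[100:400]]),1)
E
```

```text
time: 4.85
tool_pos: [0.6015, 0.3299, 0.3463]
tool_rot: [-0.0, 0.73, 0.683, -0.0]
contact_force: [-0.9, 0.2, 0.2]
gripper_width: 0.452
time: 5.85
tool_pos: [0.6016, 0.3297, 0.2898]
tool_rot: [0.0, 0.645, 0.764, 0.0]
contact_force: [0.4, -0.5, -0.3]
gripper_width: 0.448
[0.60156708 0.32971335 0.28977821] [ 3.93001614e-01  1.67371144e-01  1.39271637e+00 -2.34086329e-06
  1.58132746e+00  2.24048785e-01]
cam (850, array([578.2, 265.8,  41.6,  37.9,   3.1]), array([0.5844, 0.2712, 0.19  ]))
knob (395, array([601.2, 333.1,  11. ,  39.3,   9.2]), array([0.6014, 0.3315, 0.1755]))
carr (3084, array([584.3, 297.6,  71.2, 106.1,   3.2]), array([0.5802, 0.3053, 0.1237]))
 row [  0.4  -0.5 145.3] yaw 0.1 cur ang 99.7 j6 0.22
```

View pics/w2.png

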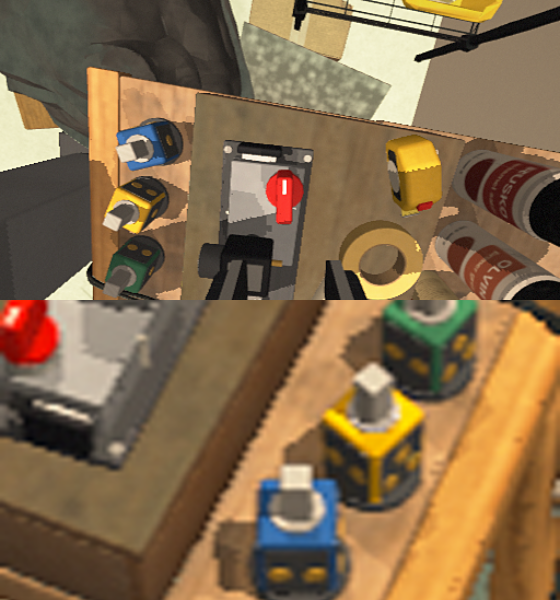

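```bash

python3 -m crank '[2,-1,40,0,45,2,-1,80,0,45,2,-1,110,0,45,2,-1,130,0,45,2,-1,142,0,45,2,-1,142,0,45,2,-1,142,0,0,2,-1,142,0,0,2,-1,142,0,0,2,-1,142,0,0]'
python3 -m crank '[0,0,0,0,0,0,0,0,0,0,0,0,0,0,0,0,0,0,-4,0,0,0,0,-8,0,0,0,0,-12,0,0,0,0,-16,0,0,0,0,-20,0,0,0,0,-24,0,0,0,0,-27,0]'
python3 -c "
from h import *
p,r,s=tool(); print(p,s['joint_pos'][5],s['contact_force'],s['ft_torque']); delta((.6,.33,.16),93.2)"
```

```text
time: 6.9
tool_pos: [0.6006, 0.3318, 0.1498]
tool_rot: [0.0, 0.645, 0.764, 0.001]
contact_force: [-4.1, -1.3, 6.4]
gripper_width: 0.152
time: 7.9
tool_pos: [0.6005, 0.332, 0.1498]
tool_rot: [0.0, 0.448, 0.894, 0.001]
contact_force: [-3.5, -0.4, 6.0]
gripper_width: 0.153
[0.60054982 0.3320383  0.14978718] -0.24642959922949112 [-3.51535521 -0.4425524   5.97666776] [-0.01788187  0.88967724 -0.08141498]
 row [ -1.3  -1.6 -10.2] yaw 33.6 cur ang 126.8 j6 -0.25
```

```bash

python3 -m crank '[0,0,-2,0,0,0.4,0.3,-2,0,0,0.8,0.6,-2,0,0,1.2,0.8,-2,0,0,1.7,1.1,-2,0,0,2.1,1.4,-2,0,0,2.5,1.7,-2,0,0,2.9,1.9,-2,0,0,3.3,2.2,-2,0,0,3.3,2.2,-2,0,0]'
python3 -c "
from h import *
p,r,s=tool(); print(p,s['contact_force'],s['ft_torque'])"
```

```text
time: 8.9
tool_pos: [0.6002, 0.3356, 0.1499]
tool_rot: [0.0, 0.449, 0.894, 0.0]
contact_force: [-1.6, -2.3, 3.7]
gripper_width: 0.149
[0.60017017 0.33559448 0.14986717] [-1.64419267 -2.29093594  3.70259995] [-0.25061555  0.39867766  0.05019453]
```

```bash

python3 -m crank '[0.8,0.5,0,0,0,1.7,1.1,0,0,0,2.5,1.7,0,0,0,3.3,2.2,0,0,0,4.2,2.8,0,0,0,5,3.3,0,0,0,5.8,3.9,0,0,0,6.7,4.4,0,0,0,7.5,5,0,0,0,7.5,5,0,0,0]'
python3 -c "
from h import *
p,r,s=tool(); print(p,s['contact_force'],s['ft_torque'])"
```

```text
time: 9.9
tool_pos: [0.6002, 0.3387, 0.1499]
tool_rot: [0.002, 0.449, 0.893, -0.006]
contact_force: [-3.2, -19.8, 9.0]
gripper_width: 0.15
[0.60022686 0.33871822 0.14988091] [ -3.15201681 -19.79274805   8.95902179] [-3.41742399  0.67587685  0.05890209]
```

```bash

python3 -m crank '[-8,-5,0,0,0,-18,-12,0,0,0,-28,-18.5,0,0,0,-38,-25,0,0,0,-48,-32,0,0,0,-58,-38.5,0,0,0,-68,-45,0,0,0,-75,-50,0,0,0,-79.1,-52.5,0,0,0,-79.1,-52.5,0,0,0]'
python3 -c "
from h import *
p,r,s=tool(); print(p,s['contact_force'],s['ft_torque'],r.round(3))
im,d=vision.grab_frame('scene'); np.savez('s2.npz',im=im,d=d); save('s2.png',im[200:310,150:300],5)
"
```

```text
time: 10.9
tool_pos: [0.6051, 0.2482, 0.1499]
tool_rot: [0.001, 0.449, 0.894, -0.001]
contact_force: [-1.2, -1.4, 5.8]
gripper_width: 0.151
[0.60505226 0.24815549 0.14986822] [-1.18860887 -1.39820565  5.7737108 ] [-0.16868907  0.20523662  0.01601934] [[-0.597  0.802  0.   ]
 [ 0.802  0.597 -0.002]
 [-0.002 -0.001 -1.   ]]
```

View pics/s2.png

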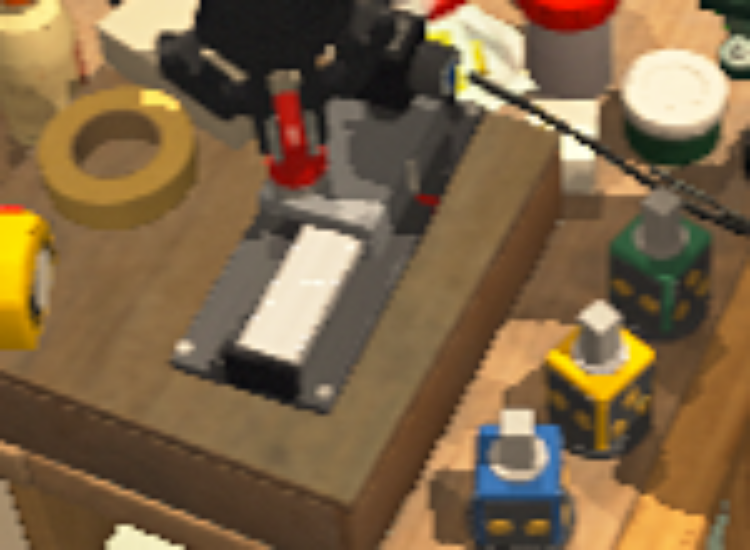

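```bash

python3 -m crank '[0.5,0.3,0,0,0,1.1,0.8,0,0,0,1.1,0.8,0,0,0,1.1,0.8,0,7,0,1.1,0.8,0,14,0,1.1,0.8,0,21,0,1.1,0.8,0,28,0,1.1,0.8,0,35,0,1.1,0.8,0,42,0,1.1,0.8,0,49,0]'
python3 -m crank '[0,0,0,6,0,0,0,0,12,0,0,0,0,17,0,0,0,0,20,0,0,0,0,22,0,0,0,0,23,0,0,0,0,23,0,0,0,0,23,0,0,0,0,23,0,0,0,0,23,0]'
python3 -c "
from h import *
p,r,s=tool(); print(p,s['contact_force'],s['ft_torque']); delta((.6,.33,.16),93.2)"
```

```text
time: 11.95
tool_pos: [0.6053, 0.2495, 0.1497]
tool_rot: [0.002, 0.78, 0.626, -0.001]
contact_force: [-0.5, -2.1, 5.1]
gripper_width: 0.152
time: 12.95
tool_pos: [0.6052, 0.2496, 0.1497]
tool_rot: [0.002, 0.888, 0.46, -0.0]
contact_force: [0.5, -5.9, 4.7]
gripper_width: 0.15
[0.60523105 0.24958062 0.14966171] [ 0.54596219 -5.88031205  4.68514752] [-0.93796727 -0.29456977  0.45150999]
 row [ 62.6 -50.6 -10.6] yaw -38.4 cur ang 54.8 j6 0.89
```

```bash

python3 -m crank '[0,0,0,1.5,0,0,0,0,3,0,0,0,0,3,0,0,0,0,1,0,0,0,0,0,50,0,0,0,0,50,0,0,0,0,50,0,0,-40,0,50,0,0,-90,0,50,0,0,-130,0,50]'
python3 -c "
from h import *
delta((.53,.24,.36),180)"
```

```text
time: 13.95
tool_pos: [0.6045, 0.2514, 0.2814]
tool_rot: [-0.0, 0.888, 0.459, 0.0]
contact_force: [0.2, 0.6, 0.2]
gripper_width: 0.501
 row [-52.3 -54.2 -78.6] yaw -125.3 cur ang 54.7 j6 0.9
```

```bash

python3 -m crank '[-52,-54,-79,-60,50,-52,-54,-79,-125,50,-52,-54,-79,-125,50,-52,-54,-79,-125,50,-52,-54,-79,-125,50,-52,-54,-79,-125,50,-52,-54,-79,-125,50,-52,-54,-79,-125,50,-52,-54,-79,-125,50,-52,-54,-79,-125,50]'
python3 -m crank '[0,0,0,-8,100,0,0,0,-16,100,0,0,0,-24,100,0,0,0,-32,100,0,0,0,-40,100,0,0,0,-48,100,0,0,0,-48,100,0,0,0,-48,100,0,0,0,-48,100,0,0,0,-48,100]'
python3 - <<'E'
from h import *
delta((.53,.24,.36),180)
im,d=vision.grab_frame('wrist'); c=vision.get_calibration('wrist'); W=cloud('wrist',d,c)
np.savez('w3.npz',im=im,d=d,W=W,R=c['R'],t=c['t']); rd=red(im)
def pr(n,r): print(n,None if r is None else r[1:])
pr('cam',top(W,.5,.7,.1,.4,.185,.195))
pr('knob',top(W,.5,.7,.2,.45,.170,.18,rd))
pr('carr',top(W,.5,.7,.1,.4,.119,.129))
l=W[rd&(W[...,0]>.48)&(W[...,0]<.58)&(W[...,1]>.1)&(W[...,1]<.3)&(W[...,2]<.11)]; print('line',len(l),l.mean(0))
for n,y0,y1 in(('b',.29,.37),('y',.21,.29),('g',.12,.2)):
    pr(n+' neck',top(W,.37,.48,y0,y1,.092,.1)); pr(n+' cast',top(W,.37,.48,y0,y1,.057,.067))
save('w3.png',im)
E
```

```text
time: 14.95
tool_pos: [0.5303, 0.2401, 0.3579]
tool_rot: [-0.001, 0.334, 0.943, -0.0]
contact_force: [0.0, -0.6, 0.5]
gripper_width: 0.501
time: 15.95
tool_pos: [0.5305, 0.2399, 0.3585]
tool_rot: [-0.0, -0.075, 0.997, 0.0]
contact_force: [0.5, -0.0, -0.0]
gripper_width: 1.003
 row [ 0.5  0.2 -1.5] yaw 8.6 cur ang -171.4 j6 -1.42
cam (1050, array([581.8, 183.5,  41.5,  37.6,   3.8]), array([0.5805, 0.184 , 0.1906]))
knob (204, array([604.2, 250. ,  36.9,  11.1,  56.4]), array([0.6014, 0.2474, 0.1758]))
carr (1689, array([587.4, 232.3,  69.5,  72. ,   3.1]), array([0.5801, 0.2303, 0.1242]))
line 33 [0.54474847 0.21186322 0.09211451]
b neck (137, array([433.4, 332. ,  14.7,  15.7,  22.6]), array([0.4336, 0.3322, 0.0971]))
b cast (554, array([433.4, 332.2,  42.6,  42.4,  23.7]), array([0.4335, 0.3281, 0.0624]))
y neck (137, array([419.4, 252.5,  14.2,  14.7,  71.1]), array([0.4195, 0.2522, 0.0971]))
y cast (650, array([419.2, 252.5,  41.8,  43.1,  69.4]), array([0.4196, 0.2513, 0.0625]))
g neck (157, array([417.7, 163.9,  14.8,  14.4,  73.3]), array([0.4176, 0.164 , 0.0973]))
g cast (663, array([417.7, 164. ,  42.1,  43.3,  74.5]), array([0.4181, 0.1662, 0.0626]))
```

View pics/w3.png

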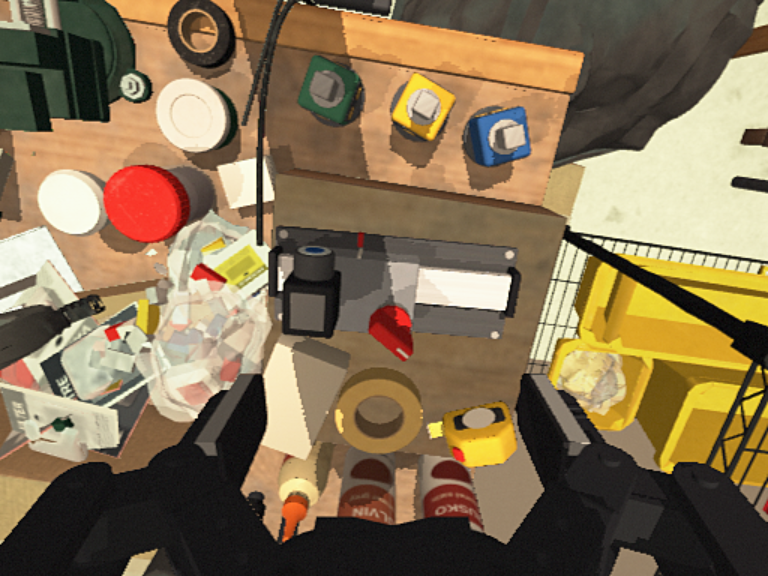

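```bash
python3 -c "
from h import *
im=np.load('w3.npz')['im']; cv2.imwrite('pics/w3c.png',cv2.cvtColor(cv2.resize(im[150:190,180:300],None,fx=6,fy=6,interpolation=cv2.INTER_NEAREST),cv2.COLOR_RGB2BGR))"
```

```text
(no output)
```

View pics/w3c.png

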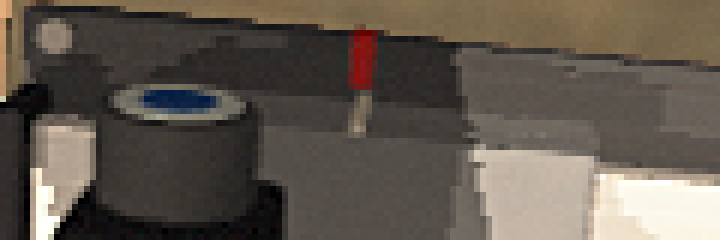

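```bash
python3 - <<'E'
from h import *
f=np.load('w3.npz'); im=f['im'];W=f['W']
h=cv2.cvtColor(im,cv2.COLOR_RGB2HSV)
m=(h[...,0]>95)&(h[...,0]<125)&(h[...,1]>120); m[:155]=0;m[180:]=0;m[:,:190]=0;m[:,230:]=0
P=W[m]; print('blue',len(P),np.nanmean(P,0),np.nanstd(P,0))
# ray-plane: cross-check with plane through z=.168
for v,u in((166,210),(163,210),(170,210),(175,210),(180,210),(185,210)): print(v,u,W[v,u].round(4))
b=sel(W,.5,.56,.14,.24,.15,.2); print('barrel',len(b),np.nanpercentile(b,[1,50,99],axis=0).round(4))
E
```

```text
blue 31 [0.53982236 0.18073421 0.16860081] [0.00026415 0.00355217 0.00351509]
166 210 [0.5403 0.181  0.1662]
163 210 [0.5558 0.1703 0.0924]
170 210 [0.5412 0.1834 0.1798]
175 210 [0.5458 0.1845 0.1838]
180 210 [0.552  0.1849 0.1825]
185 210 [0.5578 0.1854 0.1828]
barrel 584 [[0.5395 0.1688 0.124 ]
 [0.5483 0.1845 0.1805]
 [0.5613 0.1982 0.185 ]]
```

```bash
python3 - <<'E'
from h import *
K=lambda n:np.array(vision.get_calibration(n)["camera_matrix"])
src=[(np.load(n)['im'],np.load(n)['W']) for n in('scene0.npz','w1.npz','w2.npz')]
B=[(.434,.331),(.420,.252),(.418,.163)]
rows=[]
for im,W in src:
    r=[]
    for b in B:
        dd=np.linalg.norm(W-np.array([*b,.05]),axis=-1); dd[np.isnan(dd)]=9
        vs,us=np.where(dd<.06); v,u=int((vs.min()+vs.max())/2),int((us.min()+us.max())/2); s=21
        p=cv2.copyMakeBorder(im,30,30,30,30,cv2.BORDER_CONSTANT)
        r.append(cv2.resize(p[v+30-s:v+30+s,u+30-s:u+30+s],(240,198),interpolation=cv2.INTER_CUBIC))
    rows.append(np.hstack(r))
save('z.png',np.vstack(rows),1)
E
```

View pics/z.png

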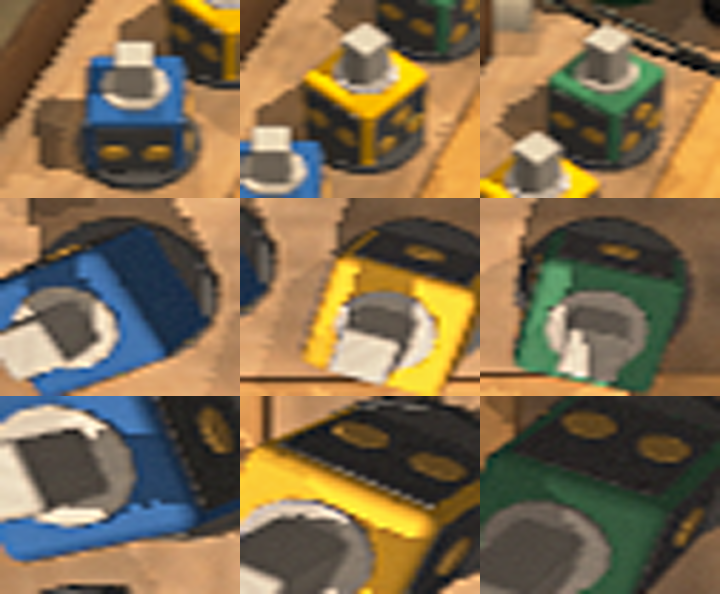

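```bash
python3 -c "
from h import *
delta((.4197,.2517,.084),159.7,True)"
```

```text
row [107.8  28.2 293.2] yaw 28.9 cur ang -171.4 j6 -1.42
```

```bash

python3 -m crank '[20,5,40,5,50,60,15,80,14,50,107.8,28.2,120,22,50,107.8,28.2,160,28.9,50,107.8,28.2,190,28.9,50,107.8,28.2,200,28.9,50,107.8,28.2,200,28.9,50,107.8,28.2,200,28.9,50,107.8,28.2,200,28.9,50,107.8,28.2,200,28.9,50]'
python3 - <<'E'
from h import *
delta((.4197,.2517,.084),159.7,True)
im,d=vision.grab_frame('wrist'); W=cloud('wrist',d)
for n,y0,y1 in(('y',.21,.29),):
    print(top(W,.37,.48,y0,y1,.092,.1)); r=top(W,.37,.48,y0,y1,.057,.067);print(r and r[1:])
save('w4.png',im,1)
E
```

```text
time: 17.0
tool_pos: [0.4213, 0.252, 0.1609]
tool_rot: [0.002, 0.176, 0.984, 0.001]
contact_force: [0.2, 0.5, -0.1]
gripper_width: 0.504
 row [ 1.6 -1.  95.6] yaw 0.0 cur ang 159.7 j6 -0.83
(array([[0.40835838, 0.24932583, 0.09405401],
       [0.40819918, 0.25022834, 0.09541338],
       [0.40879811, 0.25076805, 0.0943121 ],
       ...,
       [0.42756889, 0.25506815, 0.09643914],
       [0.42803255, 0.25572029, 0.09594441],
       [0.4279612 , 0.25653099, 0.09677022]], shape=(438, 3)), 438, array([418.1, 252.6,  16. ,  16.7,  69. ]), array([0.4178, 0.2528, 0.0965]))
(1555, array([418. , 252.7,  43.6,  43.3,  69.9]), array([0.4134, 0.2546, 0.062 ]))
```

```bash

python3 -m crank '[2.3,-1.7,30,0,50,2.3,-1.7,60,0,50,2.3,-1.7,80,0,50,2.3,-1.7,92,0,50,2.3,-1.7,95.6,0,50,2.3,-1.7,95.6,0,50,2.3,-1.7,95.6,0,0,2.3,-1.7,95.6,0,0,2.3,-1.7,95.6,0,0,2.3,-1.7,95.6,0,0]'
python3 -m crank '[0,0,0,0,0,0,0,0,0,0,0,0,-20,0,0,0,0,-50,0,0,0,0,-80,0,0,0,0,-110,0,0,0,0,-136,0,0,0,0,-145,0,0,0,0,-145,0,0,0,0,-145,0,0]'
python3 -c "
from h import *
p,r,s=tool();print(p,s['contact_force'],r.round(3))
delta((.4871,.1768,.220),183.4,True)"
```

```text
time: 18.05
tool_pos: [0.4182, 0.2514, 0.0646]
tool_rot: [0.001, 0.176, 0.984, 0.001]
contact_force: [0.5, 2.6, 3.8]
gripper_width: 0.207
time: 19.05
tool_pos: [0.4158, 0.2502, 0.2055]
tool_rot: [-0.002, 0.176, 0.984, -0.001]
contact_force: [-0.5, -0.0, -5.0]
gripper_width: 0.2
[0.41582799 0.25017744 0.20554106] [-0.48035181 -0.0188009  -4.99684116] [[-0.938  0.346 -0.004]
 [ 0.346  0.938 -0.002]
 [ 0.003 -0.003 -1.   ]]
 row [-92.2 -44.2   4.1] yaw -23.7 cur ang 159.7 j6 -0.83
```

```bash

python3 -m crank '[-10,-5,0,-3,0,-28,-13,0,-8,0,-46,-22,0,-13,0,-64,-31,0,-18,0,-80,-38,2,-22,0,-92.2,-44.2,4.8,-23.7,0,-92.2,-44.2,4.8,-23.7,0,-92.2,-44.2,4.8,-23.7,0,-92.2,-44.2,4.8,-23.7,0,-92.2,-44.2,4.8,-23.7,0]'
python3 -c "
from h import *
p,r,s=tool();print(p,s['contact_force'],r.round(3))
delta((.4871,.1768,.2193),183.4,True)
im,d=vision.grab_frame('wrist'); np.savez('w5.npz',im=im,d=d,W=cloud('wrist',d)); save('w5.png',im,1.2)
p,r,s=tool();print(p)"
```

```text
time: 20.05
tool_pos: [0.4876, 0.1778, 0.2028]
tool_rot: [-0.0, -0.03, 1.0, 0.0]
contact_force: [0.2, 0.6, -4.5]
gripper_width: 0.2
[0.48759796 0.17778663 0.20282186] [ 0.22325479  0.62417915 -4.54370923] [[-0.998 -0.061 -0.001]
 [-0.061  0.998  0.   ]
 [ 0.001  0.    -1.   ]]
 row [ 0.6 -1.   2.2] yaw 0.1 cur ang -176.5 j6 -1.43
[0.48775403 0.17776359 0.20305937]
```

View pics/w5.png

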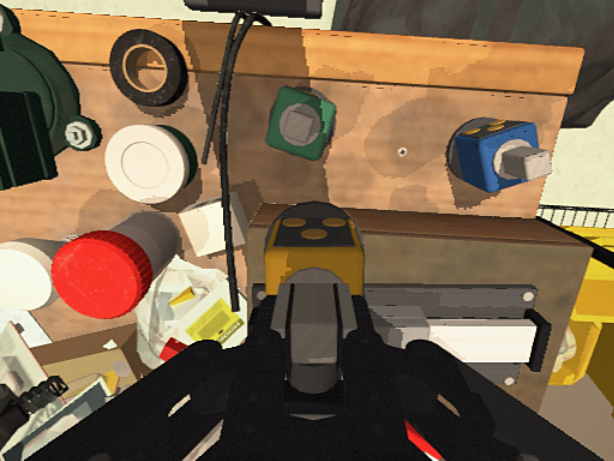

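```bash
python3 - <<'E'
from h import *
W=np.load('w5.npz')['W']; 
r=top(W,.42,.55,.12,.24,.194,.204); print(r[1:])
f=top(W,.42,.55,.12,.24,.138,.15); print(f and f[1:])
E
```

```text
(2242, array([475.9, 178.1,  22.3,  45.2,   2.7]), array([0.4726, 0.1777, 0.2001]))
(419, array([461.2, 176.9,   7.7,  38.1,   4. ]), array([0.4616, 0.1772, 0.1465]))
```

```bash

python3 -m crank '[0.6,-1,2.2,0,0,0.6,-1,2.2,0,0,0.6,-1,2.2,0,0,0.6,-1,2.2,0,0,0.6,-1,2.2,0,0,0.6,-1,2.2,0,0,0.6,-1,2.2,0,0,0.6,-1,2.2,0,0,0.6,-1,2.2,0,0,0.6,-1,2.2,0,0]'
python3 -m crank '[0,0,0,0,0,0,0,0,0,0,0,0,0,0,0,0,0,0,0,0,0,0,0,0,0,0,0,0,0,0,0,0,0,0,0,0,0,0,8,0,0,0,0,16,0,0,0,0,24,0]'
python3 -m crank '[0,0,0,8,0,0,0,0,16,0,0,0,0,24,0,0,0,0,32,0,0,0,0,40,0,0,0,0,48,0,0,0,0,56,0,0,0,0,62,0,0,0,0,66,0,0,0,0,66,0]'
python3 -c "
from h import *
p,r,s=tool();print(p,s['contact_force'],r.round(3))
delta((.4871,.1768,.2193),93.4,True)
im,d=vision.grab_frame('wrist'); W=cloud('wrist',d)
r=top(W,.42,.55,.10,.26,.192,.202); print(r[1:])
f=top(W,.42,.55,.12,.28,.138,.15); print(f and f[1:])
p,r,s=tool();print(p)"
```

```text
time: 21.1
tool_pos: [0.4876, 0.1763, 0.201]
tool_rot: [-0.0, -0.03, 1.0, -0.0]
contact_force: [-0.3, 0.3, -5.0]
gripper_width: 0.197
time: 22.1
tool_pos: [0.4876, 0.1763, 0.201]
tool_rot: [0.0, 0.181, 0.983, 0.0]
contact_force: [-0.4, 0.8, -4.2]
gripper_width: 0.194
time: 23.1
tool_pos: [0.4876, 0.1763, 0.201]
tool_rot: [-0.0, 0.686, 0.728, -0.0]
contact_force: [0.3, -0.1, -4.3]
gripper_width: 0.202
[0.4876215  0.1762885  0.20100275] [ 0.26701398 -0.11745372 -4.32950669] [[-0.06   0.998 -0.   ]
 [ 0.998  0.06   0.   ]
 [ 0.    -0.    -1.   ]]
 row [ 0.5 -0.5  0.4] yaw 0.0 cur ang 93.4 j6 0.14
(2334, array([488.9, 189.7,  45.4,  22.4,   2.4]), array([0.4884, 0.1931, 0.1981]))
(436, array([487.5, 203.4,  41.8,   9.1,   4.6]), array([0.488 , 0.2036, 0.1445]))
[0.48762541 0.17629582 0.20101568]
```

```bash

python3 -m crank '[0,0,0,0,0,0,0,0,0,0,0,0,0,0,0,0,0,0,0,0,0,0,0,0,0,0,0,0,0,0,0,0,0,0,0,0,0,0,0,0,0,0,0,0,0,0,0,0,0,0]'
python3 -m crank '[0,0,0,0,0,0,0,0,0,0,0,0,0,0,0,0,0,0,0,0,0,0,0,0,0,0,0,0,0,0,0,0,0,0,0,0,0,0,8,0,0,0,0,16,0,0,0,0,24,0]'
python3 -m crank '[0,0,0,8,0,0,0,0,16,0,0,0,0,24,0,0,0,0,32,0,0,0,0,40,0,0,0,0,48,0,0,0,0,56,0,0,0,0,62,0,0,0,0,66,0,0,0,0,66,0]'
python3 -m crank '[0,0,0,0,0,0,0,0,0,0,0,0,0,0,0,0,0,0,0,0,0,0,0,0,0,0,0,0,0,0,0,0,0,0,0,0,0,0,0,0,0,0,0,0,0,0,0,0,0,0]'
python3 -m crank '[0,0,0,0,0,0,0,0,0,0,0,0,0,0,0,0,0,0,0,0,0,0,0,0,0,0,0,0,0,0,0,0,0,0,0,0,0,0,0,0,0,0,0,0,0,0,0,0,0,0]'
python3 -c "
from h import *
delta((.4871,.1768,.2193),3.4,True)
W=np.load('w3.npz')['W']
for n in('top0.npz','scene0.npz'):
    W=np.load(n)['W']; m=(abs(W[...,2]-.176)<.003)&(W[...,0]>.3)&(W[...,0]<.55)&(W[...,1]>-.42)&(W[...,1]<-.15)
    P=W[m]; print(n,len(P),P.min(0),P.max(0),np.percentile(P,[5,95],axis=0))
"
```

```text
time: 24.15
tool_pos: [0.4876, 0.1763, 0.201]
tool_rot: [-0.0, 0.686, 0.728, -0.0]
contact_force: [0.3, 0.0, -5.1]
gripper_width: 0.199
time: 25.15
tool_pos: [0.4876, 0.1763, 0.201]
tool_rot: [-0.0, 0.824, 0.567, 0.0]
contact_force: [0.7, 0.4, -4.1]
gripper_width: 0.198
time: 26.15
tool_pos: [0.4877, 0.1763, 0.201]
tool_rot: [-0.0, 1.0, 0.03, 0.0]
contact_force: [0.6, -0.0, -5.2]
gripper_width: 0.203
time: 27.15
tool_pos: [0.4876, 0.1763, 0.201]
tool_rot: [0.0, 1.0, 0.03, -0.0]
contact_force: [0.1, 0.5, -4.8]
gripper_width: 0.2
time: 28.15
tool_pos: [0.4876, 0.1763, 0.201]
tool_rot: [-0.0, 1.0, 0.03, -0.0]
contact_force: [0.7, 0.3, -4.2]
gripper_width: 0.201
 row [-0.5 -0.6  0.4] yaw 0.0 cur ang 3.4 j6 1.71
top0.npz 324 [ 0.34361726 -0.36679103  0.17301008] [ 0.54741449 -0.17870965  0.17899011] [[ 0.34592447 -0.36525957  0.17328487]
 [ 0.51375823 -0.18223237  0.17836659]]
scene0.npz 263 [ 0.34056297 -0.37276067  0.17301929] [ 0.54811544 -0.17961824  0.17897755] [[ 0.34266177 -0.36789936  0.17327758]
 [ 0.51104324 -0.18261262  0.17815773]]
```

```bash

python3 -m crank '[-15,0,-30,0,0,-35,0,-70,0,0,-50,10,-110,0,0,-60,45,-115,3.4,0,-70,90,-115,3.4,0,-75,135,-115,3.4,0,-80,180,-115,3.4,0,-85,225,-115,3.4,0,-90,270,-115,3.4,0,-95,315,-115,3.4,0]'
python3 -c "
from h import *
delta((.390,-.315,.30),0)"
```

```text
time: 29.15
tool_pos: [0.4112, -0.1456, 0.3163]
tool_rot: [0.0, 1.0, 0.0, 0.001]
contact_force: [1.4, 0.7, -3.6]
gripper_width: 0.199
 row [-21.3 169.4  16.4] yaw 0.0 cur ang 0.0 j6 1.06
```

```bash

python3 -m crank '[-6,45,0,0,0,-12,90,0,0,0,-18,135,0,0,0,-21.3,165,5,0,0,-21.3,169.4,16,0,0,-21.3,169.4,16,0,0,-21.3,169.4,16,0,0,-21.3,169.4,16,0,0,-21.3,169.4,16,0,0,-21.3,169.4,16,0,0]'
python3 -c "
from h import *
delta((.390,-.315,.197),0)
im,d=vision.grab_frame('wrist'); W=cloud('wrist',d); np.savez('w6.npz',im=im,d=d,W=W); save('w6.png',im,1.2)
m=(abs(W[...,2]-.175)<.003)&(W[...,0]>.3)&(W[...,0]<.55)&(W[...,1]>-.42)&(W[...,1]<-.15);P=W[m]; print(len(P),np.percentile(P,[1,99],axis=0))"
```

```text
time: 30.15
tool_pos: [0.3908, -0.3127, 0.3007]
tool_rot: [0.0, 1.0, 0.001, 0.0]
contact_force: [0.8, -0.3, -5.1]
gripper_width: 0.199
 row [ -0.9   2.2 103.7] yaw 0.1 cur ang 0.1 j6 0.75
6363 [[ 0.34596951 -0.37039664  0.17226783]
 [ 0.51617475 -0.18365203  0.17649872]]
```

View pics/w6.png

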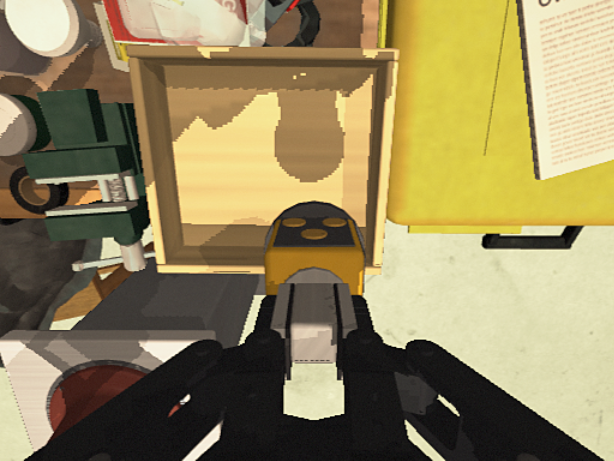

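```bash

python3 -m crank '[0,3,30,0,0,0,3,60,0,0,0,3,80,0,0,0,3,92,0,0,0,3,100,0,0,0,3,105,0,0,0,3,105,0,0,0,3,105,0,0,0,3,105,0,40,0,3,105,0,40]'
python3 -m crank '[0,0,0,0,40,0,0,0,0,40,0,0,-30,0,40,0,0,-80,0,40,0,0,-130,0,40,0,-40,-150,0,50,0,-90,-150,0,50,0,-140,-150,0,50,0,-190,-150,0,50,0,-230,-150,0,50]'
python3 -c "
from h import *
delta((.47,.20,.36),150)"
```

```text
time: 31.2
tool_pos: [0.3913, -0.3171, 0.1971]
tool_rot: [0.001, 1.0, 0.0, 0.001]
contact_force: [0.6, 0.1, 0.5]
gripper_width: 0.401
time: 32.2
tool_pos: [0.39, -0.0842, 0.3456]
tool_rot: [0.0, 1.0, 0.0, 0.001]
contact_force: [1.0, -0.3, 0.4]
gripper_width: 0.5
 row [  80.3 -284.1  -14.3] yaw -149.9 cur ang 0.1 j6 1.17
```

```bash

python3 -m crank '[5,-45,-14,-8,50,15,-95,-14,-17,50,25,-145,-14,-25,50,40,-195,-14,-34,50,60,-240,-14,-43,50,80,-284,-14,-51,50,100,-310,-14,-60,50,100,-310,-14,-68,50,100,-310,-14,-77,50,100,-310,-14,-85,50]'
python3 -m crank '[0,0,0,-8.5,50,0,0,0,-17,50,0,0,0,-25.5,50,0,0,0,-34,50,0,0,0,-42.5,50,0,0,0,-51,50,0,0,0,-59.5,50,0,0,0,-68,50,0,0,0,-76.5,50,0,0,0,-85,50]'
cat > look.py <<'E'
from h import *
def pr(n,r): print(n,None if r is None else r[1:])
p,r,s=tool(); ang=np.arctan2(r[1,0],r[0,0])
im,d=vision.grab_frame('wrist'); W=cloud('wrist',d)
W=W-np.array([*(r[:2,0]*.001+r[:2,1]*.0012),0])   # wrist offset correction
np.savez('wl.npz',im=im,d=d,W=W)
pr('cam',top(W,.5,.7,.1,.4,.185,.195)); pr('carr',top(W,.5,.7,.1,.4,.119,.129))
h=cv2.cvtColor(im,cv2.COLOR_RGB2HSV)[...,0].astype(int)
for c,lo,hi in(('blue',95,125),('green',60,92),('yellow',18,32)):
    m=(W[...,0]>.33)&(W[...,0]<.5)&(W[...,1]>.05)&(W[...,1]<.45)&(W[...,2]>.055)&(W[...,2]<.069)&(h>=lo)&(h<=hi)
    if m.sum()<50: print(c,'none'); continue
    P=np.median(W[m],0); a=(P[0]-.05,P[0]+.05,P[1]-.05,P[1]+.05)
    pr(c+' neck',top(W,*a,.092,.1)); pr(c+' cast',top(W,*a,.055,.069))
E
python3 -c "
from look import *
delta((.50,.24,.36),190); save('w7.png',im,1.2)"
```

```text
time: 33.2
tool_pos: [0.4903, 0.2243, 0.359]
tool_rot: [-0.0, 0.735, 0.678, -0.0]
contact_force: [0.4, -1.0, -0.2]
gripper_width: 0.498
time: 34.2
tool_pos: [0.4902, 0.2238, 0.3593]
tool_rot: [0.0, 0.084, 0.996, 0.0]
contact_force: [0.2, -0.2, -0.0]
gripper_width: 0.502
cam (907, array([582.6, 182.9,  41.7,  37. ,   3.2]), array([0.5812, 0.183 , 0.1905]))
carr (1648, array([587.2, 232.1,  69.9,  72.9,   6.5]), array([0.5801, 0.2292, 0.1241]))
blue neck (134, array([433.6, 330.5,  14.8,  15.2,  23.6]), array([0.4336, 0.3303, 0.0971]))
blue cast (580, array([433.3, 330.7,  43.2,  42.8,  23. ]), array([0.4316, 0.3266, 0.0622]))
green neck (133, array([418.5, 162.9,  14.7,  15.2,  77.5]), array([0.4185, 0.1626, 0.0971]))
green cast (599, array([418.5, 163.1,  43.3,  44.1,  75.5]), array([0.4176, 0.166 , 0.0623]))
yellow neck None
yellow cast None
 row [-7.  17.6 -0.7] yaw -19.4 cur ang 170.6 j6 -1.12
```

View pics/w7.png

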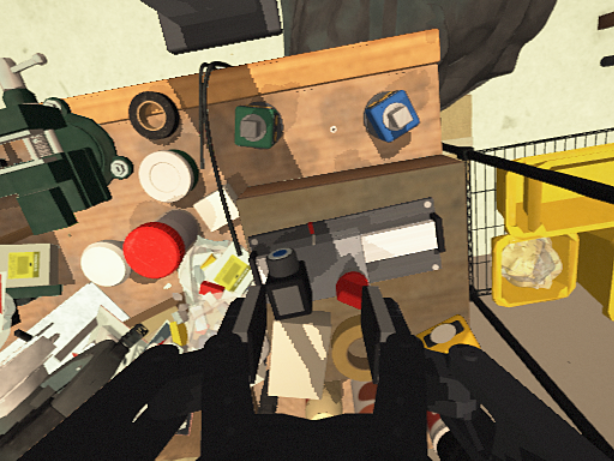

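```bash
python3 -c "
from h import *
delta((.4335,.3306,.0835),203.3,True)"
```

```text
row [ 73.5  96.  294.4] yaw -32.7 cur ang 170.6 j6 -1.12
```

```bash

python3 -m crank '[20,28,30,-7,50,42,58,60,-15,50,66,88,90,-23,50,73.5,96,130,-31,50,73.5,96,170,-32.7,50,73.5,96,194,-32.7,50,73.5,96,194,-32.7,50,73.5,96,194,-32.7,50,73.5,96,194,-32.7,50,73.5,96,194,-32.7,50]'
python3 -c "
from look import *
delta((.4335,.3306,.0835),203.3,True)"
```

```text
time: 35.25
tool_pos: [0.4358, 0.3317, 0.1677]
tool_rot: [0.002, -0.197, 0.98, 0.001]
contact_force: [0.4, 0.3, -0.5]
gripper_width: 0.498
cam None
carr (4271, array([588. , 211.8,  72.2,  77. ,   6.8]), array([0.579 , 0.2067, 0.1235]))
blue neck (389, array([433.5, 331.7,  15.8,  15.6,  22.3]), array([0.4334, 0.3316, 0.0966]))
blue cast (1563, array([433.1, 331.9,  43.8,  44.4,  22.6]), array([0.4283, 0.3291, 0.0619]))
green neck (640, array([417.9, 163.9,  17.3,  16.4,  76.2]), array([0.4177, 0.1643, 0.0965]))
green cast (2075, array([417.5, 164.1,  44.6,  43.8,  75.3]), array([0.4135, 0.1706, 0.0619]))
yellow neck (389, array([433.5, 331.7,  15.8,  15.6,  22.3]), array([0.4334, 0.3316, 0.0966]))
yellow cast (1563, array([433.1, 331.9,  43.8,  44.4,  22.6]), array([0.4283, 0.3291, 0.0619]))
 row [ 2.600e+00 -1.000e-01  1.025e+02] yaw -0.6 cur ang -157.3 j6 -1.45
```

```bash

python3 -m crank '[2.4,0.5,35,-0.3,50,2.4,0.5,65,-0.3,50,2.4,0.5,85,-0.3,50,2.4,0.5,98,-0.3,50,2.4,0.5,102.5,-0.3,50,2.4,0.5,102.5,-0.3,50,2.4,0.5,102.5,-0.3,0,2.4,0.5,102.5,-0.3,0,2.4,0.5,102.5,-0.3,0,2.4,0.5,102.5,-0.3,0]'
python3 -m crank '[0,0,0,0,0,0,0,0,0,0,0,0,-20,0,0,0,0,-50,0,0,0,0,-80,0,0,0,0,-110,0,0,0,0,-136,0,0,0,0,-140,0,0,0,0,-140,0,0,0,0,-140,0,0]'
python3 -c "
from h import *
p,r,s=tool();print(p,s['contact_force'],r.round(3))
delta((.4871,.1768,.2193),183.4,True)"
```

```text
time: 36.3
tool_pos: [0.433, 0.3314, 0.0641]
tool_rot: [0.001, -0.2, 0.98, 0.001]
contact_force: [-0.4, 1.5, 4.8]
gripper_width: 0.199
time: 37.3
tool_pos: [0.4308, 0.3299, 0.1998]
tool_rot: [-0.002, -0.2, 0.98, -0.001]
contact_force: [-0.2, -0.6, -3.4]
gripper_width: 0.202
[0.43079657 0.32988303 0.19978724] [-0.23462276 -0.58549876 -3.36436494] [[-0.92  -0.391 -0.004]
 [-0.391  0.92  -0.002]
 [ 0.004 -0.001 -1.   ]]
 row [   8.2 -162.9   -0.7] yaw 19.6 cur ang -157.0 j6 -1.46
```

```bash

python3 -m crank '[1,-15,0,2,0,2,-40,0,5,0,3,-70,0,9,0,5,-100,0,13,0,7,-130,0,17,0,8,-150,0,19,0,8.2,-162.9,0,19.6,0,8.2,-162.9,0,19.6,0,8.2,-162.9,0,19.6,0,8.2,-162.9,0,19.6,0]'
python3 -c "
from h import *
p,r,s=tool();print(p,s['contact_force'])
delta((.4874,.1767,.2190),183.4,True)
im,d=vision.grab_frame('wrist'); W=cloud('wrist',d);W=W-np.array([*(r[:2,0]*.001+r[:2,1]*.0012),0])
r=top(W,.42,.55,.12,.24,.192,.204); print(r[1:])
f=top(W,.42,.55,.12,.24,.138,.15); print(f and f[1:]); save('w8.png',im,1)
p,r,s=tool();print(p)"
```

```text
time: 38.3
tool_pos: [0.4877, 0.1782, 0.2022]
tool_rot: [-0.0, -0.031, 1.0, 0.0]
contact_force: [-0.8, 0.2, -2.1]
gripper_width: 0.199
[0.48774695 0.17815568 0.20216454] [-0.78542529  0.17537993 -2.08879497]
 row [ 0.4 -1.4  1.9] yaw 0.1 cur ang -176.5 j6 -1.43
(2480, array([476.8, 177.5,  22.6,  45.1,   2.6]), array([0.4734, 0.1769, 0.1997]))
(466, array([462.7, 176.3,   8.7,  40.9,   3.6]), array([0.4632, 0.1763, 0.1463]))
[0.48778167 0.17829851 0.20230639]
```

```bash

python3 -m crank '[0.4,-1.2,1.9,0,0,0.4,-1.2,1.9,0,0,0.4,-1.2,1.9,0,0,0.4,-1.2,1.9,0,0,0.4,-1.2,1.9,0,0,0.4,-1.2,1.9,0,0,0.4,-1.2,1.9,0,0,0.4,-1.2,1.9,0,0,0.4,-1.2,1.9,0,0,0.4,-1.2,1.9,0,0]'
python3 -m crank '[0,0,0,0,0,0,0,0,0,0,0,0,0,0,0,0,0,0,0,0,0,0,0,0,0,0,0,0,0,0,0,0,0,0,0,0,0,0,8,0,0,0,0,16,0,0,0,0,24,0]'
python3 -m crank '[0,0,0,8,0,0,0,0,16,0,0,0,0,24,0,0,0,0,32,0,0,0,0,40,0,0,0,0,48,0,0,0,0,56,0,0,0,0,62,0,0,0,0,66,0,0,0,0,66,0]'
python3 -m crank '[0,0,0,0,0,0,0,0,0,0,0,0,0,0,0,0,0,0,0,0,0,0,0,0,0,0,0,0,0,0,0,0,0,0,0,0,0,0,0,0,0,0,0,0,0,0,0,0,0,0]'
python3 -m crank '[0,0,0,0,0,0,0,0,0,0,0,0,0,0,0,0,0,0,0,0,0,0,0,0,0,0,0,0,0,0,0,0,0,0,0,0,0,0,8,0,0,0,0,16,0,0,0,0,24,0]'
python3 -m crank '[0,0,0,8,0,0,0,0,16,0,0,0,0,24,0,0,0,0,32,0,0,0,0,40,0,0,0,0,48,0,0,0,0,56,0,0,0,0,62,0,0,0,0,66,0,0,0,0,66,0]'
python3 -m crank '[0,0,0,0,0,0,0,0,0,0,0,0,0,0,0,0,0,0,0,0,0,0,0,0,0,0,0,0,0,0,0,0,0,0,0,0,0,0,0,0,0,0,0,0,0,0,0,0,0,0]'
python3 -c "
from h import *
delta((.4871,.1768,.2193),3.4,True)"
python3 -m crank '[0,0,0,0,0,0,0,0,0,0,0,0,0,0,0,0,0,0,0,0,0,0,0,0,0,0,0,0,0,0,0,0,0,0,0,0,0,0,0,0,0,0,0,0,0,-15,0,-30,0,0]'
```

```text
time: 39.35
tool_pos: [0.4878, 0.1762, 0.2006]
tool_rot: [-0.0, -0.03, 1.0, -0.0]
contact_force: [-0.9, 0.0, -3.2]
gripper_width: 0.202
time: 40.35
tool_pos: [0.4878, 0.1763, 0.2006]
tool_rot: [-0.0, 0.181, 0.983, 0.0]
contact_force: [-0.1, 0.2, -2.9]
gripper_width: 0.201
time: 41.35
tool_pos: [0.4878, 0.1763, 0.2006]
tool_rot: [-0.0, 0.686, 0.728, -0.0]
contact_force: [-0.2, 0.4, -3.2]
gripper_width: 0.2
time: 42.35
tool_pos: [0.4878, 0.1763, 0.2006]
tool_rot: [0.0, 0.686, 0.728, 0.0]
contact_force: [-0.1, 0.5, -2.8]
gripper_width: 0.202
time: 43.35
tool_pos: [0.4878, 0.1763, 0.2006]
tool_rot: [-0.0, 0.824, 0.567, 0.0]
contact_force: [0.6, -0.5, -2.3]
gripper_width: 0.204
time: 44.35
tool_pos: [0.4878, 0.1763, 0.2006]
tool_rot: [-0.0, 1.0, 0.03, -0.0]
contact_force: [0.9, -0.4, -2.8]
gripper_width: 0.202
time: 45.35
tool_pos: [0.4878, 0.1763, 0.2006]
tool_rot: [0.0, 1.0, 0.03, -0.0]
contact_force: [0.3, -0.3, -3.1]
gripper_width: 0.202
 row [-0.7 -0.6 -0. ] yaw 0.0 cur ang 3.4 j6 1.71
time: 46.35
tool_pos: [0.4708, 0.1747, 0.226]
tool_rot: [0.001, 1.0, 0.03, -0.005]
contact_force: [0.3, -0.1, -4.1]
gripper_width: 0.202
```

```bash

python3 -m crank '[-20,0,-40,0,0,-35,10,-80,0,0,-45,45,-86,3.4,0,-50,90,-86,3.4,0,-55,135,-86,3.4,0,-55,180,-86,3.4,0,-55,225,-86,3.4,0,-55,270,-86,3.4,0,-50,315,-86,3.4,0,-45,360,-86,3.4,0]'
python3 -c "
from h import *
delta((.470,-.316,.30),0)"
```

```text
time: 47.35
tool_pos: [0.4493, -0.1887, 0.3169]
tool_rot: [0.0, 1.0, -0.0, 0.001]
contact_force: [1.5, 0.2, -3.7]
gripper_width: 0.199
 row [ 20.7 127.3  17. ] yaw -0.0 cur ang -0.0 j6 1.02
```

```bash

python3 -m crank '[8,45,0,0,0,15,90,0,0,0,20.7,129,0,0,0,20.7,129,10,0,0,20.7,129,17,0,0,20.7,129,17,0,0,20.7,129,17,0,0,20.7,129,17,0,0,20.7,129,17,0,0,20.7,129,17,0,0]'
python3 -c "
from h import *
delta((.470,-.316,.196),0)
p,r,s=tool()
im,d=vision.grab_frame('wrist'); W=cloud('wrist',d);W=W-np.array([*(r[:2,0]*.001+r[:2,1]*.0012),0])
save('w9.png',im,1.2)
for z in(.192,): r=top(W,.34,.52,-.37,-.18,z-.006,z+.006); print(r and r[1:])
"
```

```text
time: 48.35
tool_pos: [0.4705, -0.3153, 0.3003]
tool_rot: [0.0, 1.0, 0.001, 0.0]
contact_force: [0.1, 0.2, -2.6]
gripper_width: 0.203
 row [ -0.5   0.6 104.3] yaw 0.1 cur ang 0.1 j6 0.85
None
```

View pics/w9.png

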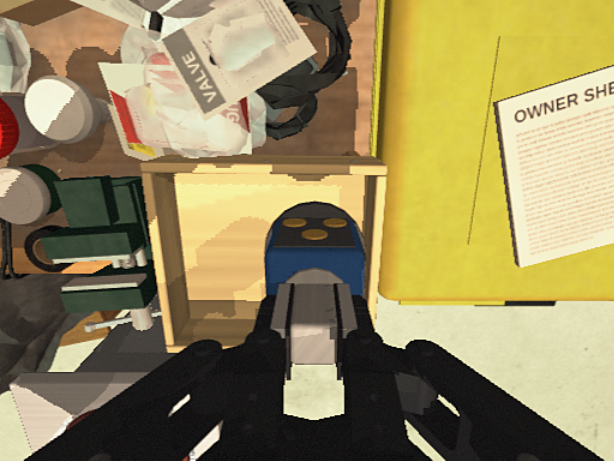

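```bash

python3 -m crank '[0,0.6,30,0,0,0,0.6,60,0,0,0,0.6,80,0,0,0,0.6,92,0,0,0,0.6,100,0,0,0,0.6,105.5,0,0,0,0.6,105.5,0,0,0,0.6,105.5,0,0,0,0.6,105.5,0,40,0,0.6,105.5,0,40]'
python3 -m crank '[0,0,0,0,40,0,0,0,0,40,0,0,-30,0,40,0,0,-80,0,40,0,0,-130,0,40,-10,-40,-150,-8,50,-20,-90,-150,-16,50,-30,-140,-150,-25,50,-35,-190,-150,-33,50,-40,-240,-150,-42,50]'
python3 -c "
from h import *
delta((.49,.224,.36),45)"
```

```text
time: 49.4
tool_pos: [0.4709, -0.3168, 0.1957]
tool_rot: [0.001, 1.0, 0.0, 0.001]
contact_force: [-0.7, 0.2, 0.6]
gripper_width: 0.402
time: 50.4
tool_pos: [0.4297, -0.0771, 0.3445]
tool_rot: [0.0, 0.934, 0.358, 0.001]
contact_force: [0.6, 0.7, 0.4]
gripper_width: 0.5
 row [ 246.  -183.8  -15.5] yaw -3.1 cur ang 41.9 j6 0.49
```

```bash

python3 -m crank '[30,-27,0,-8,50,62,-55,0,-17,50,95,-82,0,-25,50,125,-110,0,-34,50,155,-137,0,-43,50,187,-164,0,-51,50,187,-164,20,-60,50,187,-164,40,-68,50,187,-164,50,-76,50,187,-164,50,-84,50]'
python3 -m crank '[0,0,0,-8,50,0,0,0,-16,50,0,0,0,-24,50,0,0,0,-32,50,0,0,0,-38,50,0,0,0,-38,50,0,0,0,-38,50,0,0,0,-38,50,0,0,0,-38,50,0,0,0,-38,50]'
python3 -c "
from look import *
delta((.4183,.163,.0835),164.8,True);save('w10.png',im,1.2)"
```

```text
time: 51.4
tool_pos: [0.4602, 0.1681, 0.2918]
tool_rot: [-0.001, 0.454, 0.891, -0.001]
contact_force: [0.6, 0.0, -0.2]
gripper_width: 0.497
time: 52.4
tool_pos: [0.4612, 0.1681, 0.2941]
tool_rot: [0.0, 0.143, 0.99, 0.0]
contact_force: [0.1, 0.2, 1.3]
gripper_width: 0.501
cam (472, array([582.5, 170.1,  15.5,  42.2,  89.2]), array([0.5795, 0.1704, 0.1902]))
carr (1410, array([578.8, 242.5,  72. ,  58.8,  20.5]), array([0.5743, 0.2393, 0.1241]))
blue none
green neck (185, array([418.1, 162.2,  15. ,  15.6,  78.5]), array([0.4179, 0.1622, 0.0971]))
green cast (878, array([417.6, 162.6,  43.6,  44.3,  73.9]), array([0.416 , 0.1639, 0.0623]))
yellow neck (185, array([418.1, 162.2,  15. ,  15.6,  78.5]), array([0.4179, 0.1622, 0.0971]))
yellow cast (878, array([417.6, 162.6,  43.6,  44.3,  73.9]), array([0.416 , 0.1639, 0.0623]))
 row [ 39.7 -17.  229.3] yaw -1.2 cur ang 163.6 j6 -1.09
```

```bash

python3 -m crank '[20,-9,30,0,50,39.9,-17.6,70,-0.9,50,39.9,-17.6,100,-0.9,50,39.9,-17.6,125,-0.9,50,39.9,-17.6,135,-0.9,50,39.9,-17.6,135,-0.9,50,39.9,-17.6,135,-0.9,50,39.9,-17.6,135,-0.9,50,39.9,-17.6,135,-0.9,50,39.9,-17.6,135,-0.9,50]'
python3 -c "
from look import *
delta((.4180,.1625,.0835),164.5,True)"
```

```text
time: 53.45
tool_pos: [0.4186, 0.1625, 0.1601]
tool_rot: [0.001, 0.135, 0.991, 0.0]
contact_force: [0.5, -1.1, -0.6]
gripper_width: 0.503
cam None
carr (667, array([572.9, 210.4,  40.5,  20.3,  19.8]), array([0.5706, 0.2116, 0.1235]))
blue none
green neck (436, array([417.1, 161.9,  15.8,  16.2,  75.5]), array([0.4167, 0.1623, 0.0967]))
green cast (1703, array([417. , 162.6,  44.6,  44.1,  75.2]), array([0.4117, 0.1641, 0.062 ]))
yellow neck (436, array([417.1, 161.9,  15.8,  16.2,  75.5]), array([0.4167, 0.1623, 0.0967]))
yellow cast (1703, array([417. , 162.6,  44.6,  44.1,  75.2]), array([0.4117, 0.1641, 0.062 ]))
 row [ 0.5 -0.2 95.1] yaw 0.0 cur ang 164.5 j6 -1.1
```

```bash

python3 -m crank '[1.2,-0.6,30,-0.6,50,1.2,-0.6,60,-0.6,50,1.2,-0.6,80,-0.6,50,1.2,-0.6,91,-0.6,50,1.2,-0.6,95,-0.6,50,1.2,-0.6,95,-0.6,50,1.2,-0.6,95,-0.6,0,1.2,-0.6,95,-0.6,0,1.2,-0.6,95,-0.6,0,1.2,-0.6,95,-0.6,0]'
python3 -m crank '[0,0,0,0,0,0,0,0,0,0,0,0,-20,0,0,0,0,-50,0,0,0,0,-80,0,0,0,0,-110,0,0,0,0,-136,0,0,0,0,-140,0,0,0,0,-140,0,0,0,0,-140,0,0]'
python3 -c "
from h import *
p,r,s=tool();print(p,s['contact_force'],r.round(3))
delta((.4874,.1767,.2193),183.4,True)"
```

```text
time: 54.5
tool_pos: [0.4179, 0.1625, 0.0657]
tool_rot: [0.001, 0.129, 0.992, 0.001]
contact_force: [-0.1, 0.4, 5.3]
gripper_width: 0.202
time: 55.5
tool_pos: [0.4153, 0.1619, 0.2015]
tool_rot: [-0.002, 0.129, 0.992, -0.001]
contact_force: [-0.2, 0.2, -3.4]
gripper_width: 0.2
[0.41534958 0.16186625 0.20151378] [-0.23627343  0.23764906 -3.44945702] [[-0.966  0.257 -0.004]
 [ 0.257  0.966 -0.001]
 [ 0.004 -0.002 -1.   ]]
 row [-65.8  32.8   0.6] yaw -18.3 cur ang 165.1 j6 -1.11
```

```bash

python3 -m crank '[-8,4,0,-2,0,-20,10,0,-6,0,-35,17,0,-10,0,-50,25,0,-14,0,-60,30,0,-17,0,-65.8,32.8,0,-18.3,0,-65.8,32.8,0,-18.3,0,-65.8,32.8,0,-18.3,0,-65.8,32.8,0,-18.3,0,-65.8,32.8,0,-18.3,0]'
python3 -c "
from h import *
p,r,s=tool();print(p,s['contact_force'])
delta((.4876,.1765,.2204),183.4,True)
im,d=vision.grab_frame('wrist'); W=cloud('wrist',d);W=W-np.array([*(r[:2,0]*.001+r[:2,1]*.0012),0])
r=top(W,.42,.55,.12,.24,.192,.204); print(r[1:])
f=top(W,.42,.55,.12,.24,.138,.15); print(f and f[1:]); save('w11.png',im,1)
for n in ('valve_green',): print([(round(x['confidence'],2),np.round(x['extent'])) for x in regions_of('wrist',n)[:2]])
"
```

```text
time: 56.5
tool_pos: [0.4882, 0.1769, 0.2041]
tool_rot: [-0.0, -0.03, 1.0, -0.0]
contact_force: [0.0, -0.1, -3.9]
gripper_width: 0.2
[0.48824954 0.17692123 0.20405314] [ 0.03314347 -0.07446822 -3.87587278]
 row [ 0.7 -0.4  2.4] yaw 0.0 cur ang -176.6 j6 -1.43
(2568, array([477.2, 175.9,  25. ,  45.4,   1.7]), array([0.4731, 0.1755, 0.1998]))
(425, array([461.7, 174.6,   7.8,  37.4,   4. ]), array([0.4623, 0.1745, 0.1464]))
[(0.69, array([263., 233.,  88., 128.])), (0.53, array([126., 137.,  82.,  68.]))]
```

```bash

python3 -m crank '[0.7,0,2.3,0,0,0.7,0,2.3,0,0,0.7,0,2.3,0,0,0.7,0,2.3,0,0,0.7,0,2.3,0,0,0.7,0,2.3,0,0,0.7,0,2.3,0,0,0.7,0,2.3,0,0,0.7,0,2.3,0,0,0.7,0,2.3,0,0]'
python3 -m crank '[0,0,0,0,0,0,0,0,0,0,0,0,0,0,0,0,0,0,0,0,0,0,0,0,0,0,0,0,0,0,0,0,0,0,0,0,0,0,8,0,0,0,0,16,0,0,0,0,24,0]'
python3 -m crank '[0,0,0,8,0,0,0,0,16,0,0,0,0,24,0,0,0,0,32,0,0,0,0,40,0,0,0,0,48,0,0,0,0,56,0,0,0,0,62,0,0,0,0,66,0,0,0,0,66,0]'
python3 -m crank '[0,0,0,0,0,0,0,0,0,0,0,0,0,0,0,0,0,0,0,0,0,0,0,0,0,0,0,0,0,0,0,0,0,0,0,0,0,0,0,0,0,0,0,0,0,0,0,0,0,0]'
python3 -m crank '[0,0,0,0,0,0,0,0,0,0,0,0,0,0,0,0,0,0,0,0,0,0,0,0,0,0,0,0,0,0,0,0,0,0,0,0,0,0,8,0,0,0,0,16,0,0,0,0,24,0]'
python3 -m crank '[0,0,0,8,0,0,0,0,16,0,0,0,0,24,0,0,0,0,32,0,0,0,0,40,0,0,0,0,48,0,0,0,0,56,0,0,0,0,62,0,0,0,0,66,0,0,0,0,66,0]'
python3 -m crank '[0,0,0,0,0,0,0,0,0,0,0,0,0,0,0,0,0,0,0,0,0,0,0,0,0,0,0,0,0,0,0,0,0,0,0,0,0,0,0,0,0,0,0,0,0,0,0,0,0,0]'
python3 -m crank '[0,0,0,0,0,0,0,0,0,0,0,0,0,0,0,0,0,0,0,0,0,0,0,0,0,0,0,0,0,0,0,0,0,0,0,0,0,0,0,0,0,0,0,0,0,-15,0,-30,0,0]'
python3 -m crank '[-20,0,-40,0,0,-35,10,-80,0,0,-45,45,-86,3.4,0,-55,90,-86,3.4,0,-65,135,-86,3.4,0,-75,180,-86,3.4,0,-80,225,-86,3.4,0,-80,250,-86,3.4,0,-80,260,-86,3.4,0,-80,270,-86,3.4,0]'
python3 -c "
from h import *
delta((.431,-.229,.30),0)"
```

```text
time: 57.6
tool_pos: [0.488, 0.177, 0.2019]
tool_rot: [0.0, -0.03, 1.0, 0.0]
contact_force: [0.1, -1.0, -3.1]
gripper_width: 0.199
time: 58.6
tool_pos: [0.488, 0.1769, 0.2018]
tool_rot: [-0.0, 0.181, 0.983, -0.0]
contact_force: [0.1, 0.1, -3.2]
gripper_width: 0.202
time: 59.6
tool_pos: [0.488, 0.1769, 0.2018]
tool_rot: [-0.0, 0.686, 0.728, -0.0]
contact_force: [1.3, -0.0, -3.3]
gripper_width: 0.2
time: 60.6
tool_pos: [0.488, 0.1769, 0.2018]
tool_rot: [0.0, 0.686, 0.728, 0.0]
contact_force: [0.4, 0.2, -3.5]
gripper_width: 0.201
time: 61.6
tool_pos: [0.488, 0.1769, 0.2018]
tool_rot: [-0.0, 0.824, 0.567, 0.0]
contact_force: [0.8, 0.6, -3.5]
gripper_width: 0.204
time: 62.6
tool_pos: [0.488, 0.1769, 0.2018]
tool_rot: [-0.0, 1.0, 0.03, -0.0]
contact_force: [0.4, -0.0, -3.6]
gripper_width: 0.201
time: 63.6
tool_pos: [0.488, 0.1769, 0.2018]
tool_rot: [0.0, 1.0, 0.03, -0.0]
contact_force: [0.1, -0.0, -3.6]
gripper_width: 0.201
time: 64.6
tool_pos: [0.471, 0.1753, 0.2271]
tool_rot: [0.001, 1.0, 0.03, -0.005]
contact_force: [-0.8, 1.1, -3.4]
gripper_width: 0.201
time: 65.6
tool_pos: [0.4093, -0.0987, 0.3178]
tool_rot: [-0.0, 1.0, -0.0, 0.0]
contact_force: [0.4, 0.3, -4.0]
gripper_width: 0.203
 row [ 21.8 130.3  17.8] yaw -0.0 cur ang -0.0 j6 1.16
```

```bash

python3 -m crank '[8,45,0,0,0,15,90,0,0,0,21.8,130,0,0,0,21.8,130,10,0,0,21.8,130,17,0,0,21.8,130,17,0,0,21.8,130,17,0,0,21.8,130,17,0,0,21.8,130,17,0,0,21.8,130,17,0,0]'
python3 -c "
from h import *
delta((.431,-.229,.197),0)
p,r,s=tool()
im,d=vision.grab_frame('top'); W=cloud('top',d)
a=top(W,.34,.43,-.37,-.27,.18,.24); b=top(W,.43,.52,-.37,-.27,.18,.24); print(a and a[1:],b and b[1:])
im,d=vision.grab_frame('scene'); W=cloud('scene',d)
a=top(W,.34,.43,-.37,-.27,.18,.24); b=top(W,.43,.52,-.37,-.27,.18,.24); print(a and a[1:],b and b[1:])
"
```

```text
time: 66.6
tool_pos: [0.4313, -0.2279, 0.3014]
tool_rot: [0.0, 1.0, 0.001, 0.0]
contact_force: [0.4, 0.3, -3.9]
gripper_width: 0.2
 row [ -0.4   1.  104.4] yaw 0.1 cur ang 0.1 j6 0.93
(8, array([ 375.3, -301. ,   14.4,    3.9,   71.3]), array([ 0.3754, -0.3001,  0.1919])) None
(112, array([ 388.1, -311.8,   38.9,   43.7,    0.4]), array([ 0.3866, -0.3071,  0.2002])) None
```

```bash

python3 -m crank '[0,1,30,0,0,0,1,60,0,0,0,1,80,0,0,0,1,92,0,0,0,1,100,0,0,0,1,105.3,0,0,0,1,105.3,0,0,0,1,105.3,0,0,0,1,105.3,0,40,0,1,105.3,0,40]'
python3 -m crank '[0,0,0,0,40,0,0,0,0,40,0,0,-30,0,40,0,0,-80,0,40,0,0,-130,0,40,-20,0,-150,0,45,-60,0,-160,0,45,-90,0,-160,0,45,-90,0,-160,0,45,-90,0,-160,0,45]'
python3 -c "
from h import *
im,d=vision.grab_frame('wrist'); W=cloud('wrist',d); save('w12.png',im,1.2)
for a in((.35,.43,-.37,-.27),(.435,.51,-.37,-.27),(.38,.48,-.27,-.18)):
    n=top(W,*a,.215,.24); c=top(W,*a,.185,.2); print(n and n[1:],c and c[1:])
delta((.602,.252,.33),54.7)
"
```

```text
time: 67.7
tool_pos: [0.4319, -0.2298, 0.1971]
tool_rot: [0.001, 1.0, 0.0, 0.001]
contact_force: [-0.4, -0.3, 0.8]
gripper_width: 0.399
time: 68.7
tool_pos: [0.3411, -0.2294, 0.3559]
tool_rot: [0.0, 1.0, -0.0, 0.001]
contact_force: [0.8, 0.2, -0.3]
gripper_width: 0.448
(354, array([ 394. , -315.9,   16.2,   16.6,    1.2]), array([ 0.3939, -0.3148,  0.2261])) (1197, array([ 393.4, -316. ,   43.4,   44.2,   89.9]), array([ 0.3961, -0.3114,  0.1919]))
(489, array([ 466.8, -330.3,   16.8,   17. ,    6.5]), array([ 0.4666, -0.3292,  0.2259])) (1541, array([ 466.8, -330.4,   45.1,   43.8,    5.5]), array([ 0.4652, -0.3255,  0.1917]))
(361, array([ 434.8, -229.4,   16.2,   14.8,    0. ]), array([ 0.4349, -0.2294,  0.2266])) (1575, array([ 4.347e+02, -2.298e+02,  4.430e+01,  4.430e+01,  1.000e-01]), array([ 0.4349, -0.2299,  0.1919]))
 row [ 260.7 -481.3   25.6] yaw -54.7 cur ang 0.0 j6 0.8
```

View pics/w12.png

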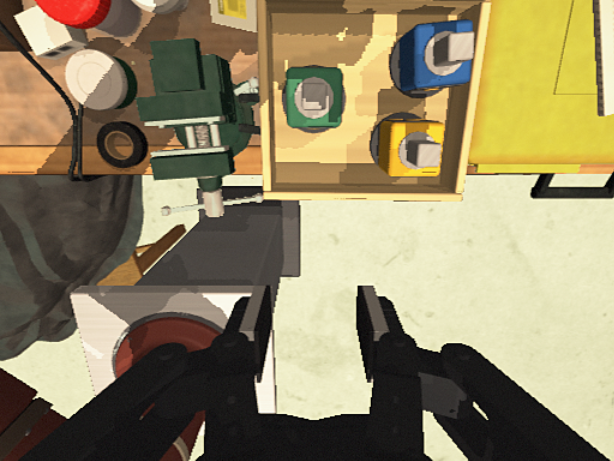

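```bash

python3 -m crank '[30,-38,0,-5,45,50,-85,0,-10,45,70,-130,0,-16,45,90,-175,0,-22,45,120,-220,0,-28,45,150,-265,0,-34,45,180,-310,0,-40,45,210,-355,0,-46,45,240,-400,0,-52,45,264,-440,0,-54.7,45]'
python3 -c "
from h import *
delta((.605,.250,.29),54.7)"
```

```text
time: 69.75
tool_pos: [0.5972, 0.1995, 0.354]
tool_rot: [-0.0, 0.887, 0.462, -0.001]
contact_force: [0.8, -1.4, 0.1]
gripper_width: 0.444
 row [ 45.9 -22.5  63.9] yaw 0.3 cur ang 55.0 j6 0.82
```

```bash

python3 -m crank '[30,-15,10,0,45,43,-21,40,0.3,45,43,-21,64,0.3,45,43,-21,64,0.3,45,43,-21,64,0.3,45,43,-21,64,0.3,45,43,-21,64,0.3,45,43,-21,64,0.3,45,43,-21,64,0.3,45,43,-21,64,0.3,45]'
python3 - <<'E'
from h import *
p,r,s=tool()
im,d=vision.grab_frame('wrist'); W=cloud('wrist',d);W=W-np.array([*(r[:2,0]*.001+r[:2,1]*.0012),0]); rd=red(im)
k=top(W,.5,.7,.2,.4,.168,.181,rd); print('knob',k and k[1:])
k=top(W,.5,.7,.1,.4,.185,.195); print('cam',k and k[1:])
delta((.6045,.2505,.166),55.5,True)
E
```

```text
time: 70.75
tool_pos: [0.6038, 0.2434, 0.292]
tool_rot: [0.0, 0.889, 0.457, 0.0]
contact_force: [-0.3, 0.3, -0.1]
gripper_width: 0.449
knob (401, array([605.3, 250.7,  39.3,  11.8,  56.4]), array([0.6047, 0.2496, 0.1758]))
cam (1310, array([582.3, 183.9,  41. ,  37.5,   2.7]), array([0.581 , 0.1864, 0.1906]))
 row [  6.1  -3.5 144.6] yaw -1.1 cur ang 54.4 j6 0.89
```

```bash

python3 -m crank '[6.5,-3.2,20,-1.6,45,6.5,-3.2,60,-1.6,45,6.5,-3.2,100,-1.6,45,6.5,-3.2,125,-1.6,45,6.5,-3.2,141,-1.6,45,6.5,-3.2,141,-1.6,45,6.5,-3.2,141,-1.6,0,6.5,-3.2,141,-1.6,0,6.5,-3.2,141,-1.6,0,6.5,-3.2,141,-1.6,0]'
python3 -m crank '[0,0,0,0,0,0,0,0,0,0,0,0,0,-7,0,0,0,0,-14,0,0,0,0,-21,0,0,0,0,-28,0,0,0,0,-35,0,0,0,0,-42,0,0,0,0,-49,0,0,0,0,-56,0]'
python3 -m crank '[0,0,0,-6,0,0,0,0,-12,0,0,0,0,-15,0,0,0,0,-15,0,0,0,0,-15,0,0,0,0,-15,0,0,0,0,-15,0,0,0,0,-15,0,0,0,0,-15,0,0,0,0,-15,0]'
python3 -c "
from h import *
p,r,s=tool(); print(p,s['contact_force'],s['ft_torque']); delta((.6002,.3385,.15),127)"
```

```text
time: 71.8
tool_pos: [0.606, 0.2514, 0.1531]
tool_rot: [0.0, 0.883, 0.47, 0.002]
contact_force: [-1.3, 1.7, 4.8]
gripper_width: 0.147
time: 72.8
tool_pos: [0.6044, 0.2521, 0.1527]
tool_rot: [-0.001, 0.557, 0.831, 0.001]
contact_force: [-5.5, 1.6, 7.2]
gripper_width: 0.147
time: 73.8
tool_pos: [0.6042, 0.2517, 0.1526]
tool_rot: [-0.001, 0.446, 0.895, 0.0]
contact_force: [-5.5, 1.8, 8.3]
gripper_width: 0.143
[0.6041874  0.25174377 0.15259748] [-5.47947741  1.82694539  8.33062019] [0.14763177 1.22825103 0.00380949]
 row [71.6 49.1  2.7] yaw 0.1 cur ang 127.1 j6 -0.37
```

```bash

python3 -m crank '[4,2.7,0,0,0,12,8,0,0,0,21,14,0,0,0,30,20,0,0,0,39,26,0,0,0,48,32,0,0,0,57,38,0,0,0,64,42.5,0,0,0,68,45,0,0,0,71,47,0,0,0]'
python3 -m crank '[1,0.7,0,0,0,2,1.4,0,0,0,3,2,0,0,0,4,2.7,0,0,0,5,3.3,0,0,0,6,4,0,0,0,6,4,0,0,0,6,4,0,0,0,6,4,0,0,0,6,4,0,0,0]'
python3 -c "
from h import *
p,r,s=tool(); print(p,s['contact_force'],s['ft_torque'])"
```

```text
time: 74.8
tool_pos: [0.5994, 0.3351, 0.1526]
tool_rot: [0.0, 0.446, 0.895, -0.001]
contact_force: [-4.9, -4.4, 7.8]
gripper_width: 0.144
time: 75.8
tool_pos: [0.5993, 0.3396, 0.1526]
tool_rot: [0.001, 0.446, 0.895, -0.003]
contact_force: [-5.9, -9.3, 9.0]
gripper_width: 0.148
[0.59927076 0.33960459 0.15255146] [-5.91032038 -9.29554147  9.0020024 ] [-1.91198825  1.17748803  0.07552937]
```

```bash

python3 -m crank '[0.8,0.6,0,0,0,0.8,0.6,0,7,0,0.8,0.6,0,14,0,0.8,0.6,0,21,0,0.8,0.6,0,28,0,0.8,0.6,0,35,0,0.8,0.6,0,42,0,0.8,0.6,0,49,0,0.8,0.6,0,56,0,0.8,0.6,0,63,0]'
python3 -m crank '[0,0,0,5,0,0,0,0,9,0,0,0,0,11,0,0,0,0,13,0,0,0,0,13,0,0,0,0,13,0,0,0,0,13,0,0,0,0,10.5,0,0,0,0,10.5,45,0,0,0,10.5,45]'
python3 -c "
from h import *
p,r,s=tool(); print(p,s['contact_force'],s['ft_torque']);delta((.6,.33,.3),56)"
```

```text
time: 76.8
tool_pos: [0.6009, 0.3397, 0.1526]
tool_rot: [0.004, 0.849, 0.528, -0.001]
contact_force: [-0.6, -12.6, 7.4]
gripper_width: 0.15
time: 77.8
tool_pos: [0.5995, 0.3437, 0.1507]
tool_rot: [-0.0, 0.893, 0.45, 0.0]
contact_force: [-0.2, 0.5, 0.1]
gripper_width: 0.446
[0.59946288 0.34369582 0.15071359] [-0.19449454  0.48229062  0.1424643 ] [ 0.02121893 -0.01523533 -0.03322544]
 row [ -10.6    8.6 -149.3] yaw -2.5 cur ang 53.5 j6 1.05
```

```bash

python3 -m crank '[0,0,0,0,45,0,0,0,0,45,0,0,-25,0,45,0,0,-60,0,45,0,0,-100,0,45,0,0,-140,0,45,0,0,-140,0,45,0,0,-140,0,45,0,0,-140,0,45,0,0,-140,0,45]'
python3 - <<'E'
from h import *
p,r,s=tool(); print(p)
im,d=vision.grab_frame('wrist'); W=cloud('wrist',d);W=W-np.array([*(r[:2,0]*.001+r[:2,1]*.0012),0]); rd=red(im)
k=top(W,.5,.7,.2,.4,.168,.181,rd); print('knob',k and k[1:])
k=top(W,.5,.7,.1,.4,.185,.195); print('cam',k and k[1:])
save('w13.png',im,1.2)
E
```

```text
time: 78.8
tool_pos: [0.5983, 0.3436, 0.2877]
tool_rot: [-0.0, 0.893, 0.45, -0.002]
contact_force: [0.6, 0.3, 0.4]
gripper_width: 0.447
[0.59830342 0.34362668 0.28770957]
knob (446, array([600.3, 338.7,  39.7,  11.8,  54.5]), array([0.5998, 0.3375, 0.1761]))
cam (1027, array([577.4, 271.6,  41.1,  37.4,   3.3]), array([0.5731, 0.2757, 0.1908]))
```

View pics/w13.png

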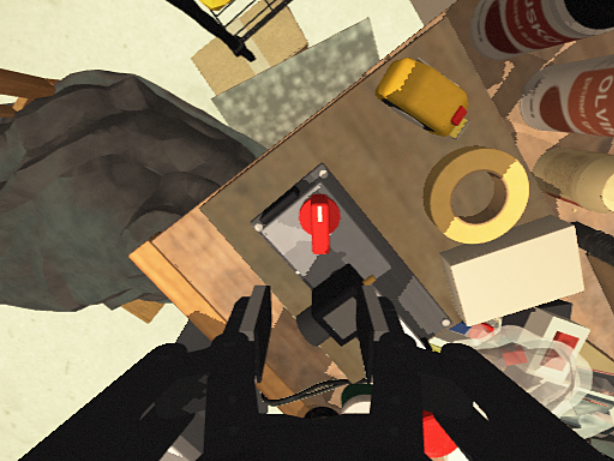

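```bash
python3 -c "
from h import *
print(order.job_done())"
```

```text
the job is handed in; nothing more can be done
None
```

The job is done and handed in at about 79 s of the 210 s allowed, with the gripper clear of everything at the end; I got no verdict back.

- **Camera to the line:** I loosened the knob and pushed the carriage onto its left stop for reference. I then slid it 89 mm right and tightened the knob. A close picture showed the pointer foot at the red line, and the knob measured about 1.29 rad.
- **Blocks shown:** All three blocks were there, and I showed them in the order yellow, blue, green. Each turned through its sides with one, two and three plugs, and each side was held still for about 1.3 to 2 s. Measured positions were within about 1 mm of the view point I had worked out, and square to within about 1°. My estimate of the lens position relies on a camera calibration good to about 2 mm. The camera had not moved when I checked it between showings and before freeing it again.
- **Tray:** All three blocks stand upright, seen in a close picture after the last placing. Blue was found about 14 mm from where I had put it. It had been knocked aside or nudged, but it was still upright and inside the tray.
- **Camera back:** I freed the camera, pushed it left until the stop resisted, and tightened the knob. The bar angle of 54.5° corresponds to fully tight. The carriage travel measured about 88 mm against the nominal 89 mm, and the knob is within about 0.5 mm of where I reckoned it to be at the stop.
- **Disagreement:** The knob measured about 16 mm behind the carriage's middle instead of the stated 27 mm. I used the measured position, and the grip and turns went as expected.

I did not re-measure the other things on the bench afterwards. I noticed no contact with them.

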